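Set a whistle tube and mouthpiece under the gluing press

TASK

Raise the press's side lever all the way so that the presser foot lifts, stand the green tube upright in the round pocket below the foot, and set the black mouthpiece centred on the tube, wide end down. Then lower the lever fully home so that the foot holds the stack down. Set the parts down rather than dropping them, keep the lever up while loading, and leave the iron weight and the hardwood punch where they are.

Things in the scene. Friction and masses are not known exactly. Their poses are not given: they have to be found in the camera images.
- press: Grey steel gluing press, fixed. Origin at table height on the vertical axis of pocket and foot; z up, x from the open front (robot side) to the column, y to the lever side. In mm: base plate x -65 to 105, y -65 to 65, top z 22; column x 62 to 102, y -25 to 25, to z 267; head overhanging the pocket x -18 to 102, y -22 to 22, z 210 to 265: load from the front (-x) with a tilted tool.
- pocket (a point): Centre of the pocket floor, 12 mm above the table, axes as the press. The pocket is a round recess 52 mm in diameter and 10 mm deep in the base plate's top (z 22).
- foot: Steel presser foot, a disc 32 mm wide and 10 thick on a 14 mm upright rod below the head, on the pocket axis. Origin: centre of its underside; z up. Underside 134 mm above the table with the lever home and nothing below; each rad of lever lifts it 36 mm (170 at the top). Sprung, gives 12 mm; on a complete stack (top at 138 mm) it is pushed in 4 mm and presses with about 9 N.
- lever (a joint): Lever angle: 0 = fully home (lever down, arm sloping 0.5 rad below level, foot down), 1.0 = fully raised (arm 0.5 rad above level, foot lifted). It turns about the press's x axis and stays where it is left; the handle needs about 3 to 6 N up or down.
- handle (a point): Grip point on the lever's handle, a dark wood bar 20 mm thick and 85 long along the press's x axis, at the free end of a 12 mm steel arm. The bar reaches 33 mm to the front (-x) and 52 to the back of this point (arm 45 back). It moves on a 120 mm circle about pivot: at lever angle q it lies 120 cos(q - 0.5) mm in press y and 120 sin(q - 0.5) mm in z from there.
- pivot (a point): Point on the lever's hinge axis level with the grip point: 25 mm in front (-x), 32 mm to the lever side (+y) of the pocket's axis and 237.5 mm above the table; axes as the press.
- tube: Short green-lacquered tube, open at both ends, 46 mm outer and 36 mm inner diameter, 64 mm long, standing upright on the table, about 120 g. Origin: centre of its lower end; z along its axis, up.
- tube_top (a point): Centre of the tube's upper end, 64 mm above tube.
- mouthpiece: Solid black horn mouthpiece 62 mm tall, round, about 130 g, standing wide end down on the table: straight, 50 mm in diameter up to z 34, tapering to 34 mm at z 50, then straight to the flat top at z 62. Origin: centre of its flat wide end; z up.
- rack: Bystander: fixed steel block with six empty round sockets, 100 x 150 x 45 high. Origin: centre of its underside.
- weight: Bystander: loose squat round iron weight 64 mm in diameter, 56 mm high with a small knob top, 0.8 kg. Origin: centre of its underside.
- punch: Bystander: loose hardwood drift punch lying on the table along its x axis, 149 mm long (x -75 to 74), square 24 mm handle and 16 mm round nose at +x. Origin at its underside.
Mind the look-alikes: they are no part of the job. Leave any orange look-alike of the tube alone.

How it is judged:
On the way, in this order (a step that is already met when the one before it is completed fails the run):
1. the lever is raised all the way (above 0.88 rad) (value of joint lever above 0.88 rad), for 0.2 s.
2. the tube stands upright on the pocket's floor and is released, the lever still up (value of joint lever above 0.88 rad and horizontal distance between tube and pocket below 0.005 m and z of tube in the frame of pocket between -0.002 and 0.002 m and angle between tube's own z axis and vertical below 0.05 rad and contact force between the fingers and tube below 0.1 N and linear speed of tube below 0.02 m/s), for 0.2 s.
3. the mouthpiece stands centred on the tube and is released, the lever still up (value of joint lever above 0.88 rad and horizontal distance between tube and pocket below 0.005 m and z of tube in the frame of pocket between -0.002 and 0.002 m and angle between each of tube, mouthpiece's own z axis and vertical below 0.05 rad and horizontal distance between mouthpiece and tube_top below 0.006 m and z of mouthpiece in the frame of tube_top between -0.002 and 0.002 m and contact force between the fingers and mouthpiece below 0.1 N and linear speed of each of tube, mouthpiece below 0.02 m/s), for 0.2 s.
At the end, for the whole second after the job is handed in: Lever home (below 0.1 rad), foot pressing the mouthpiece with over 2 N; tube on the pocket floor (2 mm in height, 5 mm off axis) and mouthpiece wide end down on the tube (2 mm, 6 mm), both within 0.05 rad of upright and at rest; weight and punch within 20 mm of their starts (value of joint lever below 0.1 rad and contact force between foot and mouthpiece above 2 N and horizontal distance between tube and pocket below 0.005 m and z of tube in the frame of pocket between -0.002 and 0.002 m and angle between each of tube, mouthpiece's own z axis and vertical below 0.05 rad and horizontal distance between mouthpiece and tube_top below 0.006 m and z of mouthpiece in the frame of tube_top between -0.002 and 0.002 m and linear speed of each of tube, mouthpiece below 0.02 m/s and distance of each of weight, punch from where it was at the start of the episode below 0.02 m); the robot touches nothing.
It fails at once if the tube is let fall (faster than 0.6 m/s while not in the fingers) (linear speed of tube above 0.6 m/s and contact force between the fingers and tube below 0.01 N).
It fails at once if the mouthpiece is let fall (faster than 0.6 m/s while not in the fingers) (linear speed of mouthpiece above 0.6 m/s and contact force between the fingers and mouthpiece below 0.01 N).
It fails at once if the iron weight is moved by more than 20 mm (distance of weight from where it was at the start of the episode above 0.02 m).
It fails at once if the hardwood punch is moved by more than 20 mm (distance of punch from where it was at the start of the episode above 0.02 m).
It also fails if it takes over 72 s, if anything falls off the work surface, if the arm or the gripper's body presses on something with over 40 N, if the wrist force passes 120 N, or if a joint passes its speed limit or range.

ROBOT

A 6-joint arm with a two-finger parallel gripper is mounted at the origin on the work surface. World frame = base frame: x ahead of the robot, y to its left, z up, the work surface at z = 0. Lengths are in m, angles in rad, forces in N, time in s.
With the tool pointing down it reaches from about 0.325 to 0.925 m from the base axis. Payload 3.1 kg.
Tool frame: the origin (TCP) lies where the fingers leave the gripper's body, on its centre line; the fingertips stand 73 mm ahead of it and the grasp point (between the pads) lies 54 mm ahead of it (env.nose_length is the distance from the TCP to the fingertips, in m); z points along the fingers, y is the line along which they close (so a half turn about z gives the same grasp; the last joint's range is limited). The gripper opens to 85 mm and grips with 20 to 120 N. Pads are 22 mm wide; open, the fingers measure 114 mm over their backs; the gripper's body (76 mm by 85 mm) begins 54 mm behind the grasp point. The pads swing forward as they close: fully open they stand 13 mm farther back than shut.
Start: joints at [-1.287, 0.217, 1.613, -0, 1.311, -0.112], TCP at [0.241, -0.577, 0.304] pointing down, gripper open.
Joint ranges: [-2.75, 2.75], [-0.78, 2.1], [0.31, 2.55], [-1.13, 4.27], [0.13, 2.63], [-2.58, 2.58]. Speed limits (rad/s): [2.79, 2.79, 3.14, 3.14, 3.14, 3.14].

INTERFACE

Orientations are given as a unit quaternion [w, x, y, z].
In Python, from rig import env gives the robot as it stands.
- The arm moves only by the tool drive_tool, never from a script. Its argument "commands" is a list of rows, each a list of 7 numbers: the closure, from 0 (fully open) to 1 (shut), then the shift along the tool's x, y, z in units of 40 mm (1.0 is 40 mm), then the turn, a rotation vector about the tool's x, y, z in units of 8 degrees (1.0 is 8 degrees). A call has 1 to 12 rows; each row shifts and turns the commanded pose from where the row before left it, along the tool's axes as they then stand; what a row does not reach is not made up. A row lasts 1/10 s, in which the tool goes at most 50 mm and 8.59 degrees, less where a joint would pass 70% of its speed; a pose out of reach is approached as far as the arm can. A call is refused whole if a number of a shift passes 1 or a number of a turn 1, either way. A call with a gripper value outside its range is refused whole. The fingers move at their own pace and stop on an object; "grip_force" is the grip in N (left out, the last holds). Time passes only in rows, so rows that do not move let the fingers close. It gives the time, the measured TCP pose, the force, the opening and the grip force at its end, in the units of the state.
- env.observe(): the state, without advancing time (a new reading comes with each control period).
- env.read_camera(name): name is "side" or "top" or "wrist"; returns a dict with "pixels" (480x640x3 uint8, blue, green, red), "depth" (480x640 float32, m along the optical axis (not along the pixel's ray), 0 where there is no reading), "intrinsics" (3x3 intrinsics, pixels), "k1" (the pictures are not rectified: a ray, as slopes to the right and down, at radius r is drawn at 1 + k1 r^2 times it, then the intrinsics apply), "world_from_camera" (4x4, takes a point from camera to world coordinates). Camera axes: x right, y up, looking along -z (the intrinsics and any distortion apply to the point x, -y, -z); pixel columns grow to the right and rows downward; lengths in m; the calibration is good to about 2 mm. A picture is of the moment at which its call begins.
- env.close_job(): hands the job in; it is judged then, once.
The state is a dict: "time_s": time; "qpos": joint angles; "joint_velocities": joint speeds; "tau": joint torques, N m; "position": TCP position; "tcp_rot": TCP orientation; "wrist_force": force on the tool from outside, world axes, zero at the start; "wrist_torque": the same for the moment, N m; "gripper_width": finger opening in m; "finger_force": force on a finger pad.
Only numpy, scipy, OpenCV 4.12 (cv2) and the standard library are available. Lean on these libraries where they do the work, as an engineer would, in place of code of your own. Each camera call takes 0.05 s, during which the arm holds its last target. There are 200 camera calls.

## Working session

There is one attempt and no reset: what is moved stays moved. The work goes in short steps, Python scripts to look and compute and a tool call to move; the robot and the scene stay as the last step left them, time stands still between calls to the robot, and variables do not carry over. Pictures are saved under pics/ and viewed, at most 10 in all, crops included, and the job is handed in when it is done.

Besides the shell and the picture viewer there is one more tool, called as name([rows], argument=value, ...), one row to a line, values as JSON. drive_tool: Moves the arm, as the interface text tells. Its arguments: {"type":"object","properties":{"commands":{"type":"array","items":{"type":"array","items":{"type":"number"}}},"grip_force":{"type":"number"}},"required":["commands"]}

```bash
ls; mkdir -p pics; cat > h.py <<'E'
import numpy as np, cv2
from rig import env
def shot(n,save=None):
    c=env.read_camera(n)
    if save: cv2.imwrite('pics/'+save,c['pixels'])
    return c
def cloud(c):
    K=c['intrinsics'];h,w=c['depth'].shape
    u,v=np.meshgrid(np.arange(w),np.arange(h))
    p=np.stack([u,v],-1).reshape(-1,1,2).astype(float)
    q=cv2.undistortPoints(p,K,np.array([c['k1'],0,0,0,0.])).reshape(h,w,2)
    d=c['depth'];P=np.stack([q[...,0]*d,-q[...,1]*d,-d,np.ones_like(d)],-1)
    W=(P@c['world_from_camera'].T)[...,:3]; W[d==0]=np.nan
    return W
E
python3 - <<'E'
from h import *
for n in('top','side'):
    c=shot(n,n+'0.png');print(n,c['world_from_camera'].round(3).tolist(),c['k1']);np.savez(n+'0.npz',W=cloud(c),px=c['pixels'])
a=cv2.imread('pics/top0.png');b=cv2.imread('pics/side0.png')
print(env.observe())
E
```

```text
pics
top [[-0.003, 0.989, -0.145, 0.458], [-1.0, 0.001, 0.026, 0.033], [0.026, 0.145, 0.989, 1.107], [0.0, 0.0, 0.0, 1.0]] -0.029596948961429042
side [[-0.999, 0.018, -0.038, 0.561], [-0.041, -0.637, 0.77, 0.921], [-0.01, 0.771, 0.637, 0.916], [0.0, 0.0, 0.0, 1.0]] -0.14416867975854317
{'time_s': 0.1, 'qpos': array([-1.28716105e+00,  2.17698256e-01,  1.61476324e+00,  2.14797001e-05,
        1.31132469e+00, -1.12237409e-01]), 'joint_velocities': array([-0.00086163, -0.00148869, -0.00405629,  0.00161543, -0.00240898,
       -0.00010978]), 'tau': array([-3.39705794e-04, -3.98072326e+01, -3.04970169e+01, -1.59193582e-04,
        4.22507772e-03,  2.99288070e-05]), 'position': array([ 0.24084981, -0.57610555,  0.30269202]), 'tcp_rot': array([-1.09362802e-03,  9.80474430e-01,  1.96643558e-01, -8.35373401e-05]), 'wrist_force': array([ 0.12529536,  0.11337983, -0.67306005]), 'wrist_torque': array([0.04284848, 0.0394471 , 0.0217626 ]), 'finger_force': 0.0, 'gripper_width': 0.08548076412736745}
```

View pics/top0.png

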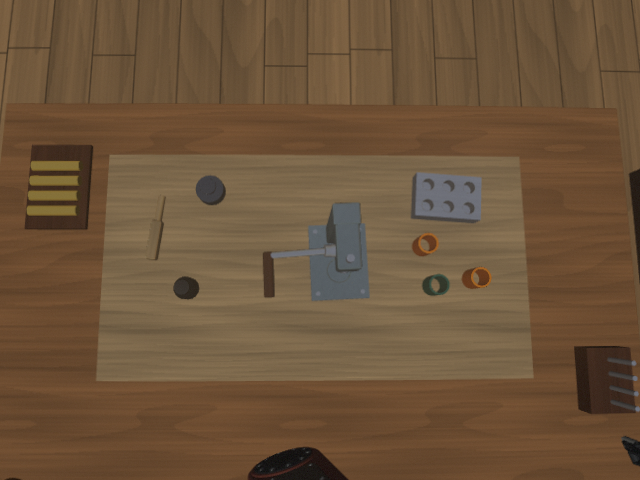

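View pics/side0.png

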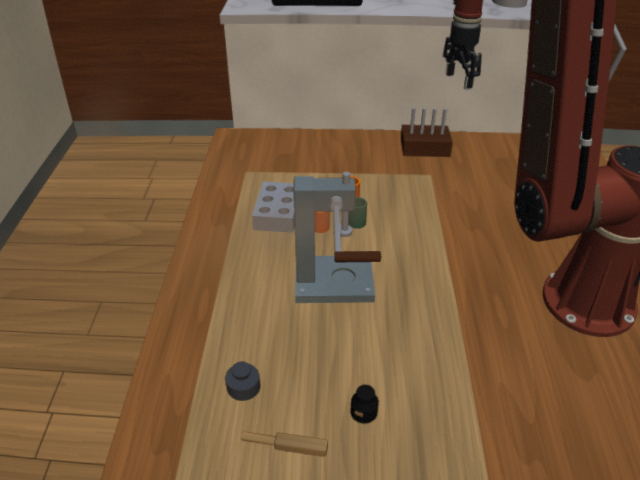

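The top view shows the press near (340,262), its handle at (268,275), the green tube at (436,285) with orange look-alikes at (427,244) and (480,278), and the mouthpiece at (186,288). The weight is at (210,190) and the punch at (157,230). The side view agrees, and the lever is down.

```bash
cat > m.py <<'E'
from h import *
T=np.load('top0.npz');S=np.load('side0.npz')
def rep(name,P):
    print(name,len(P),'mean',np.mean(P,0).round(4),'lo',np.percentile(P,1,axis=0).round(4),'hi',np.percentile(P,99,axis=0).round(4))
def circ(P):
    A=np.c_[2*P[:,:2],np.ones(len(P))];s=np.linalg.lstsq(A,(P[:,:2]**2).sum(1),rcond=None)[0]
    return s[:2].round(4),np.sqrt(s[2]+s[0]**2+s[1]**2).round(4)
for nm,D in(('top',T),('side',S)):
    W=D['W'];px=D['px'];
    z=W[...,2];xy=W[...,:2]
    near=lambda x,y,r:np.hypot(xy[...,0]-x,xy[...,1]-y)<r
    print('==',nm)
    # table
    if nm=='top':
        for n,(u,v) in dict(press=(340,262),tube=(436,285),mouth=(186,288),handle=(268,275),head=(345,235),weight=(210,190),punch=(155,240),rack=(448,197),table=(400,350)).items(): print(n,W[v,u].round(4))
    def box(name,m):
        P=W[m]; 
        r=cv2.minAreaRect((P[:,:2]*1000).astype(np.float32)); print(name,len(P),'z',np.median(P[:,2]).round(4),'rect',np.round(r[0],1),np.round(r[1],1),round(r[2],2))
    pc=T['W'][262,340]
    reg=near(0.46,-0.0,0.2)
    box('head',reg&(z>0.26)&(z<0.27))
    box('base',reg&(z>0.018)&(z<0.026))
    for n,(u,v),zt,r in(('tube',(436,285),.064,.03),('mouth',(186,288),.062,.035)):
        c=T['W'][v-3:v+4,u-3:u+4].reshape(-1,3); c=np.nanmedian(c,0)
        m=near(c[0],c[1],.045)&(z>.006); rep(n,W[m])
        t=near(c[0],c[1],.045)&(abs(z-zt)<.004); rep(n+' top',W[t])
        if t.sum()>10:
            print(' minEnclosing',cv2.minEnclosingCircle((W[t][:,:2]*1000).astype(np.float32)))
        s=near(c[0],c[1],.045)&(z>.008)&(z<(.055 if n=='tube' else .03));print(' circ side',circ(W[s]) if s.sum()>20 else None)
E
python3 m.py
```

```text
== top
press [ 0.5383 -0.0336  0.2692]
tube [ 0.5107 -0.2758  0.0026]
mouth [0.5019 0.2806 0.0651]
handle [0.5196 0.0954 0.2122]
head [ 0.5864 -0.0432  0.2665]
weight [0.7195 0.2374 0.0556]
punch [0.6109 0.3628 0.0279]
rack [ 0.7079 -0.2992  0.0456]
table [ 0.3651 -0.1879  0.0053]
head 1619 z 0.2663 rect [586.8 -48.6] [120.2  49.9] 2.74
base 2197 z 0.0229 rect [564.7 -50.1] [169.8 130.3] 2.63
tube 397 mean [ 0.5097 -0.2634  0.0448] lo [ 0.4853 -0.3059  0.0061] hi [ 0.5317 -0.2405  0.0693]
tube top 144 mean [ 0.5107 -0.2634  0.0646] lo [ 0.4883 -0.285   0.0602] hi [ 0.5316 -0.2415  0.0679]
 minEnclosing ((510.3403015136719, -263.9527282714844), 23.06270980834961)
 circ side (array([ 0.5096, -0.2614]), np.float64(0.0205))
mouth 469 mean [0.504  0.285  0.0476] lo [0.4813 0.2603 0.0063] hi [0.5294 0.3137 0.0662]
mouth top 196 mean [0.5051 0.291  0.0622] lo [0.4893 0.2752 0.0585] hi [0.5213 0.3075 0.0655]
 minEnclosing ((505.7552185058594, 291.244873046875), 17.080394744873047)
 circ side (array([0.5054, 0.2912]), np.float64(0.0245))
== side
head 859 z 0.2666 rect [586.  -46.7] [119.7  56.8] 3.56
base 2069 z 0.0231 rect [564.  -47.6] [170.5 136.2] 2.77
tube 451 mean [ 0.5075 -0.2545  0.0394] lo [ 0.4825 -0.2887  0.0063] hi [ 0.5318 -0.2379  0.0674]
tube top 70 mean [ 0.5014 -0.2641  0.0646] lo [ 0.4887 -0.2874  0.0603] hi [ 0.5158 -0.2399  0.0676]
 minEnclosing ((509.620849609375, -264.23919677734375), 25.16196060180664)
 circ side (array([ 0.5099, -0.2626]), np.float64(0.021))
mouth 844 mean [0.5054 0.3036 0.043 ] lo [0.4823 0.2787 0.0064] hi [0.528  0.3182 0.066 ]
mouth top 254 mean [0.504  0.2939 0.0623] lo [0.4876 0.2769 0.0581] hi [0.5203 0.309  0.0658]
 minEnclosing ((504.44830322265625, 292.7565002441406), 17.80589485168457)
 circ side (array([0.5048, 0.2939]), np.float64(0.0232))
```

```bash
cat > plan.py <<'E'
import numpy as np
from scipy.spatial.transform import Rotation as Ro
from rig import env
def Rt(tilt,yaw=2.65):  # tool x fwd, tilted by deg from vertical towards +x; yaw deg
    return Ro.from_euler('z',yaw,degrees=True)*Ro.from_euler('x',180,degrees=True)*Ro.from_euler('y',tilt,degrees=True)
def state():
    o=env.observe();q=o['tcp_rot'];return o['position'],Ro.from_quat([q[1],q[2],q[3],q[0]]),o
def rows(p0,R0,p1,R1,cl,n=None,dec=2):
    d=np.array(p1)-p0; rv=(R0.inv()*R1).as_rotvec(degrees=True)
    m=int(np.ceil(max(np.linalg.norm(d)/.038,np.linalg.norm(rv)/7.8,1))); n=max(n or 0,m)
    p,R=np.array(p0),R0; out=[]
    for i in range(n):
        k=n-i
        s=np.round(R.inv().apply((np.array(p1)-p)/k)/.04,dec)
        t=np.round((R.inv()*R1).as_rotvec(degrees=True)/k/8,dec)
        p=p+R.apply(s*.04); R=R*Ro.from_rotvec(t*8,degrees=True)
        out.append([cl,*s.tolist(),*t.tolist()])
    print(n,'[',',\n'.join(str(r).replace(' ','') for r in out),'] end',p.round(4),np.round((R.inv()*R1).magnitude(),3))
    return p,R
def grasp(pt,R,d=.054): return np.array(pt)-R.apply([0,0,d])
E
python3 - <<'E'
from h import *
from plan import *
for n in('top','side'):
    D=np.load(n+'0.npz');W=D['W'];x,y,z=W[...,0],W[...,1],W[...,2]
    m=(z>.15)&(z<.26)&(y>.07)&(y<.13)&(x>.45)&(x<.58)
    P=W[m];print(n,len(P),P.mean(0).round(4),np.percentile(P,[2,50,98],axis=0).round(4).tolist(),cv2.minAreaRect((P[:,:2]*1000).astype(np.float32)))
p,R,_=state()
R1=Rt(75)
a=rows(p,R,[.36,-.40,.28],Rt(20),1)
rows(*a,[.36,.10,.15],R1,1)
E
```

```text
top 539 [0.5255 0.093  0.2107] [[0.4828, 0.0734, 0.2037], [0.527, 0.0936, 0.2111], [0.5634, 0.1055, 0.2161]] ((522.909912109375, 88.46795654296875), (83.86274719238281, 34.17814636230469), 0.2328656166791916)
side 577 [0.5261 0.0987 0.209 ] [[0.4816, 0.0734, 0.1989], [0.5272, 0.1016, 0.2101], [0.5634, 0.1081, 0.2162]] ((522.022705078125, 91.23902893066406), (38.4107666015625, 85.4371566772461), 87.46969604492188)
6 [ [1,0.74,-0.49,0.1,-0.08,0.41,0.41],
[1,0.71,-0.53,0.13,-0.07,0.41,0.41],
[1,0.66,-0.57,0.16,-0.08,0.41,0.41],
[1,0.62,-0.61,0.2,-0.07,0.41,0.42],
[1,0.58,-0.64,0.22,-0.08,0.42,0.41],
[1,0.52,-0.67,0.25,-0.07,0.41,0.42] ] end [ 0.36   -0.4001  0.2801] 0.001
14 [ [1,-0.04,-0.89,0.23,-0.0,0.49,-0.0],
[1,-0.06,-0.89,0.23,-0.0,0.49,-0.0],
[1,-0.07,-0.89,0.23,0.0,0.49,-0.0],
[1,-0.09,-0.89,0.22,0.0,0.49,-0.0],
[1,-0.1,-0.89,0.21,0.0,0.49,-0.0],
[1,-0.12,-0.89,0.21,0.0,0.49,-0.0],
[1,-0.13,-0.89,0.2,0.0,0.49,-0.0],
[1,-0.14,-0.89,0.19,0.0,0.49,-0.0],
[1,-0.16,-0.89,0.18,0.0,0.49,-0.0],
[1,-0.17,-0.9,0.16,0.0,0.49,-0.0],
[1,-0.18,-0.89,0.15,0.0,0.49,-0.0],
[1,-0.19,-0.9,0.14,0.0,0.5,-0.0],
[1,-0.19,-0.89,0.13,0.0,0.49,-0.0],
[1,-0.2,-0.9,0.11,0.0,0.5,-0.0] ] end [0.3599 0.1    0.1502] 0.001
```

drive_tool([
  [1,0.74,-0.49,0.1,-0.08,0.41,0.41],
  [1,0.71,-0.53,0.13,-0.07,0.41,0.41],
  [1,0.66,-0.57,0.16,-0.08,0.41,0.41],
  [1,0.62,-0.61,0.2,-0.07,0.41,0.42],
  [1,0.58,-0.64,0.22,-0.08,0.42,0.41],
  [1,0.52,-0.67,0.25,-0.07,0.41,0.42],
], grip_force=40)

```text
time_s: 0.7
position: [0.3606, -0.3994, 0.2804]
tcp_rot: [-0.004, 0.984, 0.021, 0.175]
wrist_force: [1.2, 0.4, -0.2]
gripper_width: 0.0003
finger_force: 0.0
```

drive_tool([
  [1,-0.04,-0.89,0.23,0,0.49,0],
  [1,-0.06,-0.89,0.23,0,0.49,0],
  [1,-0.07,-0.89,0.23,0,0.49,0],
  [1,-0.09,-0.89,0.22,0,0.49,0],
  [1,-0.1,-0.89,0.21,0,0.49,0],
  [1,-0.12,-0.89,0.21,0,0.49,0],
  [1,-0.13,-0.89,0.2,0,0.49,0],
  [1,-0.14,-0.89,0.19,0,0.49,0],
  [1,-0.16,-0.89,0.18,0,0.49,0],
  [1,-0.17,-0.9,0.16,0,0.49,0],
  [1,-0.18,-0.89,0.15,0,0.49,0],
  [1,-0.19,-0.9,0.14,0,0.5,0],
])

```text
time_s: 1.9
position: [0.4674, -0.0444, 0.2024]
tcp_rot: [-0.035, 0.856, 0.032, 0.516]
wrist_force: [1.1, -0.1, 0.7]
gripper_width: 0.0002
finger_force: 0.0
```

drive_tool([
  [1,-0.19,-0.89,0.13,0,0.49,0],
  [1,-0.2,-0.9,0.11,0,0.5,0],
  [1,0,0,0,0,0,0],
])

```text
time_s: 2.2
position: [0.4826, 0.003, 0.192]
tcp_rot: [-0.045, 0.832, 0.034, 0.552]
wrist_force: [0.2, 0.7, 0.3]
gripper_width: 0.0002
finger_force: 0.0
```

```bash
python3 - <<'E'
from plan import *
p,R,o=state();print(p,R.apply([0,0,1]),R.apply([0,1,0]),o['qpos'].round(3),o['time_s'],o['wrist_force'],o['gripper_width'])
R1=Rt(82)
a=rows(p,R,[.46,.097,.155],R1,1)
rows(*a,[.46,.095,.255],R1,1,n=8)
E
```

```text
[0.48257594 0.00295341 0.19195509] [ 0.91517167  0.11192933 -0.38721136] [ 0.10562318 -0.99369501 -0.03760289] [-0.346 -0.117  2.552  2.304  0.594 -0.98 ] 2.2 [0.20689789 0.67849702 0.30779163] 0.00020435057935064583
3 [ [1,-0.35,-0.79,0.03,-0.16,0.62,-0.05],
[1,-0.35,-0.79,-0.01,-0.16,0.62,-0.05],
[1,-0.34,-0.79,-0.06,-0.16,0.62,-0.05] ] end [0.4599 0.0971 0.1549] 0.001
8 [ [1,0.31,0.01,-0.04,-0.0,-0.0,0.0],
[1,0.31,0.01,-0.04,-0.0,-0.0,0.0],
[1,0.31,0.01,-0.04,-0.0,-0.0,0.0],
[1,0.31,0.0,-0.05,-0.0,-0.0,0.0],
[1,0.31,0.01,-0.04,-0.0,-0.0,0.0],
[1,0.31,0.0,-0.05,-0.0,-0.0,0.0],
[1,0.31,0.01,-0.04,-0.0,-0.0,0.0],
[1,0.31,0.0,-0.05,-0.0,-0.0,0.0] ] end [0.4599 0.0951 0.2551] 0.001
```

```bash
cat > kin.py <<'E'
from plan import *
from scipy.optimize import least_squares
def fk(q,L):
    a1,H,L1,L2,d,e=L; r=Ro.from_euler
    R=r('z',q[0]);p=np.array([0,0,H])+R.apply([a1,0,0])
    R=R*r('y',q[1]);p=p+R.apply([0,0,L1])
    R=R*r('y',q[2]);p=p+R.apply([e,0,L2])
    R=R*r('z',q[3])*r('y',q[4]);p=p+R.apply([0,0,d])
    return p,R*r('z',q[5])
E
python3 - <<'E'
from kin import *
p,R,o=state()
D=[(np.array([-1.28716,.217698,1.614763,0,1.311325,-.112237]),np.array([.24085,-.576106,.302692])),(o['qpos'],p)]
f=lambda L:np.concatenate([fk(q,L)[0]-x for q,x in D])
s=least_squares(f,[0.05,.4,.45,.4,.2,0]);print(s.x.round(4),s.fun.round(5))
pp,RR=fk(o['qpos'],s.x);print((RR.inv()*R).as_rotvec())
R1=Ro.from_euler('z',2.65,degrees=True)*Ro.from_euler('x',180-35,degrees=True)
print(R1.apply([0,0,1]))
a=rows(p,R,[.455,.003,.31],Rt(0),1)
g=grasp([.513,.097,.203],R1,.154);print(g)
rows(*a,g,R1,0)
E
```

```text
[-0.2064  1.2104  0.0762  0.9342  0.4004  0.352 ] [-0.06721 -0.01959 -0.      -0.      -0.       0.     ]
[0.00000000e+00 2.46629547e-16 1.57079633e+00]
[ 0.02651916 -0.57296306 -0.81915204]
9 [ [1,0.27,-0.02,-0.2,-0.05,-0.93,0.02],
[1,0.24,-0.02,-0.23,-0.05,-0.93,0.03],
[1,0.21,-0.02,-0.26,-0.06,-0.93,0.02],
[1,0.18,-0.02,-0.29,-0.05,-0.93,0.03],
[1,0.14,-0.02,-0.31,-0.06,-0.93,0.02],
[1,0.1,-0.01,-0.32,-0.05,-0.93,0.03],
[1,0.06,-0.01,-0.33,-0.06,-0.94,0.02],
[1,0.01,-0.01,-0.34,-0.05,-0.93,0.03],
[1,-0.03,-0.0,-0.33,-0.06,-0.94,0.02] ] end [0.4552 0.0029 0.31  ] 0.001
[0.50891605 0.18523631 0.32914941]
6 [ [0,0.26,-0.75,-0.08,-0.73,0.0,0.0],
[0,0.26,-0.74,-0.16,-0.73,0.0,0.0],
[0,0.26,-0.72,-0.23,-0.73,0.0,0.0],
[0,0.26,-0.69,-0.3,-0.73,0.0,0.0],
[0,0.26,-0.65,-0.37,-0.73,0.0,0.0],
[0,0.25,-0.61,-0.43,-0.72,0.0,0.0] ] end [0.5088 0.1851 0.3292] 0.0
```

drive_tool([
  [1,0.27,-0.02,-0.2,-0.05,-0.93,0.02],
  [1,0.24,-0.02,-0.23,-0.05,-0.93,0.03],
  [1,0.21,-0.02,-0.26,-0.06,-0.93,0.02],
  [1,0.18,-0.02,-0.29,-0.05,-0.93,0.03],
])

```text
time_s: 2.6
position: [0.4756, 0.0149, 0.2116]
tcp_rot: [-0.067, 0.89, 0.047, 0.448]
wrist_force: [0.0, 0.7, -0.5]
gripper_width: 0.0002
finger_force: 0.0
```

```bash
cat >> plan.py <<'E'
def log():
    import json
    p,R,o=state()
    open('log.jl','a').write(json.dumps([o['qpos'].tolist(),p.tolist()])+'\n')
    print(p.round(4),'z',R.apply([0,0,1]).round(3),'y',R.apply([0,1,0]).round(3),'q',o['qpos'].round(3),'t',o['time_s'],'F',np.round(o['wrist_force'],1),'w',round(o['gripper_width'],4),'ff',o['finger_force'])
    return p,R,o
E
python3 -c "
from plan import *
log()"
```

```text
[0.4756 0.0149 0.2116] z [ 0.791  0.162 -0.59 ] y [ 0.145 -0.986 -0.077] q [-0.319 -0.28   2.492  1.439  0.418 -0.087] t 2.6 F [ 0.   0.7 -0.5] w 0.0002 ff 0.0
```

drive_tool([
  [1,0.14,-0.02,-0.31,-0.06,-0.93,0.02],
  [1,0.1,-0.01,-0.32,-0.05,-0.93,0.03],
  [1,0.06,-0.01,-0.33,-0.06,-0.94,0.02],
  [1,0.01,-0.01,-0.34,-0.05,-0.93,0.03],
  [1,-0.03,0,-0.33,-0.06,-0.94,0.02],
  [0,0,0,0,0,0,0],
])

```text
time_s: 3.2
position: [0.4537, 0.0169, 0.2517]
tcp_rot: [-0.061, 0.964, 0.065, 0.25]
wrist_force: [1.1, 0.7, 0.9]
gripper_width: 0.0133
finger_force: 0.0
```

```bash
cat > cal.py <<'E'
from kin import *
import json
def fk(q,L):
    a1,H,L1,L2,d,e,s=L; r=Ro.from_euler
    R=r('z',q[0]);p=np.array([0,0,H])+R.apply([a1,s,0])
    R=R*r('y',q[1]);p=p+R.apply([0,0,L1])
    R=R*r('y',q[2]);p=p+R.apply([e,0,L2])
    R=R*r('z',q[3])*r('y',q[4]);p=p+R.apply([0,0,d])
    return p,R*r('z',q[5]+np.pi/2)
def data():
    D=[([-1.28716,.217698,1.614763,0,1.311325,-.112237],[.24085,-.576106,.302692]),([-0.346,-0.117,2.552,2.304,0.594,-0.98],[.48257594,.00295341,.19195509])]
    return D+[json.loads(l) for l in open('log.jl')]
def fit():
    D=data();f=lambda L:np.concatenate([fk(q,L)[0]-x for q,x in D])
    s=least_squares(f,[0.05,.4,.45,.4,.2,0,.07]);return s
E
python3 -c "
from cal import *
p,R,o=log()
s=fit();print(s.x.round(4),s.fun.round(4))
"
```

```text
[0.4537 0.0169 0.2517] z [ 0.474  0.15  -0.868] y [ 0.156 -0.984 -0.085] q [-0.257 -0.349  2.309  0.391  0.77   0.954] t 3.2 F [1.1 0.7 0.9] w 0.0133 ff 0.0
[-1.000e-04  2.949e-01  4.544e-01  5.579e-01  2.319e-01  6.170e-02
  7.000e-02] [-0.      0.      0.      0.     -0.      0.     -0.0001  0.     -0.
  0.     -0.     -0.    ]
```

```bash
cat > ik.py <<'E'
from cal import *
L=fit().x
lo=np.array([-2.75,-.78,.31,-1.13,.13,-2.58]);hi=np.array([2.75,2.1,2.55,4.27,2.63,2.58])
def ik(p,R,seed=None,n=12):
    rng=np.random.default_rng(0);sol=[]
    seeds=([seed] if seed is not None else [])+[np.r_[np.arctan2(p[1],p[0])+rng.uniform(-.5,.5),rng.uniform(lo[1:]*.8+hi[1:]*.2,lo[1:]*.2+hi[1:]*.8)] for _ in range(n)]
    def f(q):
        a,b=fk(q,L);return np.r_[(a-p)*3,(b.inv()*R).as_rotvec()]
    best=[]
    for s in seeds:
        r=least_squares(f,np.clip(s,lo+1e-3,hi-1e-3),bounds=(lo,hi),max_nfev=60)
        if np.abs(r.fun).max()<1e-4: best.append((min((r.x-lo).min(),(hi-r.x).min()),r.x.round(3)))
    best.sort(key=lambda t:-t[0]);return best
def Rh(tilt,head): # tool pointing down, tilted towards heading deg
    return Ro.from_euler('z',head,degrees=True)*Ro.from_euler('x',180,degrees=True)*Ro.from_euler('y',tilt,degrees=True)
E
python3 - <<'E'
from ik import *
for nm,pt in(('place',(.545,-.05,.093)),('placet',(.545,-.05,.052)),('tube',(.51,-.264,.04)),('mouth',(.505,.292,.017))):
    for tilt in(45,55,62):
        for h in(0,20,40,60):
            R=Rh(tilt,h);b=ik(grasp(pt,R),R,n=6)
            print(nm,tilt,h,b[0] if b else None)
E
```

```text
place 45 0 (np.float64(0.1142049246696911), array([-0.348,  0.02 ,  2.382,  1.633,  0.244, -0.316]))
place 45 20 (np.float64(0.2306947962395154), array([-0.512,  0.079,  2.319,  1.317,  0.587, -0.387]))
place 45 40 (np.float64(0.3551388660205643), array([-0.596,  0.185,  2.195,  1.098,  0.87 , -0.518]))
place 45 60 (np.float64(0.5115417516375467), array([-0.61 ,  0.304,  2.038,  0.908,  1.105, -0.645]))
place 55 0 (np.float64(0.10151717719922537), array([-0.384,  0.077,  2.448,  2.325,  0.434, -1.031]))
place 55 20 (np.float64(0.18027723911887072), array([-0.582,  0.143,  2.37 ,  1.659,  0.721, -0.774]))
place 55 40 (np.float64(0.3303579115008972), array([-0.67 ,  0.258,  2.22 ,  1.298,  0.985, -0.76 ]))
place 55 60 (np.float64(0.51324853420354), array([-0.675,  0.383,  2.037,  1.043,  1.215, -0.799]))
place 62 0 (np.float64(0.0728719507859048), array([-0.407,  0.153,  2.477,  2.509,  0.633, -1.237]))
place 62 20 (np.float64(0.16074822471306716), array([-0.626,  0.217,  2.389,  1.82 ,  0.855, -0.977]))
place 62 40 (np.float64(0.3248272084917354), array([-0.714,  0.327,  2.225,  1.405
[... 3014 characters left out ...]
oat64(0.22710675025988936), array([ 0.441,  0.393,  2.323,  3.289,  0.537, -1.645]))
mouth 55 40 (np.float64(0.22692072318092782), array([ 0.211,  0.393,  2.323,  2.405,  0.607, -1.225]))
mouth 55 60 (np.float64(0.31968998371312907), array([ 0.049,  0.44 ,  2.23 ,  1.764,  0.778, -0.995]))
mouth 62 0 (np.float64(0.24959876053204422), array([ 0.675,  0.515,  2.235,  4.02 ,  0.799, -1.91 ]))
mouth 62 20 (np.float64(0.21369447449498535), array([ 0.446,  0.475,  2.336,  3.267,  0.754, -1.617]))
mouth 62 40 (np.float64(0.21349074640519028), array([ 0.186,  0.475,  2.337,  2.497,  0.804, -1.348]))
mouth 62 60 (np.float64(0.3144973625555405), array([ 0.009,  0.514,  2.236,  1.871,  0.921, -1.145]))
```

```bash
cat > lev.py <<'E'
from ik import *
O=np.array([.5445,-.0495,0]);Y=Ro.from_euler('z',2.65,degrees=True)
def hp(q): return O+Y.apply([-.025,.032+.12*np.cos(q-.5),.2375+.12*np.sin(q-.5)])
def hR(lean): return Y*Ro.from_euler('x',180-lean,degrees=True)
E
python3 - <<'E'
from lev import *
p,R,o=log();seed=o['qpos']
print(hp(.2))
for q in np.linspace(.2,1.0,5):
    lean=35-(q-.2)*57.3
    b=ik(grasp(hp(q),hR(lean)),hR(lean),seed=seed,n=0);print(q,hp(q).round(3),b);seed=b[0][1] if b else seed
g=grasp(hp(.2),hR(35),.154);print(ik(g,hR(35),seed=o['qpos'],n=0))
a=rows(p,R,[.46,.06,.33],Rh(0,2.65),0)
a=rows(*a,g,hR(35),0)
rows(*a,grasp(hp(.2),hR(35)),hR(35),0,n=4)
E
```

```text
[0.4537 0.0169 0.2517] z [ 0.474  0.15  -0.868] y [ 0.156 -0.984 -0.085] q [-0.257 -0.349  2.309  0.391  0.77   0.954] t 3.2 F [1.1 0.7 0.9] w 0.0133 ff 0.0
[0.51274686 0.09582769 0.20203758]
0.2 [0.513 0.096 0.202] [(np.float64(0.5010825079971117), array([ 0.351,  0.203,  1.829, -0.594,  1.359,  2.079]))]
0.4 [0.513 0.101 0.226] [(np.float64(0.6546871837466319), array([ 0.273,  0.107,  1.833, -0.413,  1.321,  1.925]))]
0.6000000000000001 [0.513 0.101 0.249] [(np.float64(0.7162854634886133), array([ 0.173,  0.03 ,  1.834, -0.216,  1.311,  1.757]))]
0.8 [0.513 0.096 0.273] [(np.float64(0.7201112576700139), array([ 0.056, -0.023,  1.83 , -0.011,  1.335,  1.583]))]
1.0 [0.513 0.087 0.295] [(np.float64(0.727858762461129), array([-0.072, -0.048,  1.822,  0.191,  1.394,  1.416]))]
[(np.float64(0.5152461093420553), array([ 0.445,  0.167,  1.705, -0.557,  1.54 ,  2.065]))]
4 [ [0,0.3,-0.3,-0.37,-0.2,-0.91,0.15],
[0,0.24,-0.3,-0.41,-0.2,-0.91,0.16],
[0,0.19,-0.29,-0.44,-0.2,-0.91,0.15],
[0,0.12,-0.27,-0.47,-0.2,-0.91,0.16] ] end [0.4601 0.0598 0.3301] 0.001
5 [ [0,0.27,-0.61,0.01,-0.87,0.0,-0.0],
[0,0.27,-0.61,-0.06,-0.88,0.0,-0.0],
[0,0.27,-0.59,-0.14,-0.87,0.0,-0.0],
[0,0.27,-0.57,-0.21,-0.88,0.0,-0.0],
[0,0.27,-0.54,-0.28,-0.87,0.0,-0.0] ] end [0.5085 0.1839 0.3282] 0.001
4 [ [0,0.0,-0.0,0.62,-0.0,0.0,-0.0],
[0,0.0,-0.0,0.63,-0.0,0.0,-0.0],
[0,0.0,-0.0,0.62,-0.0,0.0,-0.0],
[0,0.01,-0.0,0.63,-0.0,0.0,-0.0] ] end [0.5115 0.1267 0.2463] 0.001
```

drive_tool([
  [0,0.3,-0.3,-0.37,-0.2,-0.91,0.15],
  [0,0.24,-0.3,-0.41,-0.2,-0.91,0.16],
  [0,0.19,-0.29,-0.44,-0.2,-0.91,0.15],
  [0,0.12,-0.27,-0.47,-0.2,-0.91,0.16],
  [0,0.27,-0.61,0.01,-0.87,0,0],
  [0,0.27,-0.61,-0.06,-0.88,0,0],
  [0,0.27,-0.59,-0.14,-0.87,0,0],
  [0,0.27,-0.57,-0.21,-0.88,0,0],
  [0,0.27,-0.54,-0.28,-0.87,0,0],
  [0,0,0,0,0,0,0],
])

```text
time_s: 4.2
position: [0.5057, 0.1888, 0.3195]
tcp_rot: [0.297, 0.954, 0.028, 0.001]
wrist_force: [-0.3, 1.0, 0.2]
gripper_width: 0.0855
finger_force: 0.0
```

```bash
python3 - <<'E'
from lev import *
from h import *
p,R,o=log()
c=shot('wrist','w1.png');W=cloud(c)
m=(abs(W[...,2]-.203)<.02)&(W[...,1]>.07)&(W[...,1]<.125)&(W[...,0]>.46)&(W[...,0]<.58)
P=W[m];print(len(P),np.percentile(P,[1,50,99],axis=0).round(4).tolist())
a=rows(p,R,grasp(hp(.2),hR(35)),hR(35),0,n=4)
E
```

```text
[0.5057 0.1888 0.3195] z [ 0.019 -0.568 -0.823] y [ 0.053 -0.822  0.568] q [ 0.451  0.176  1.71  -0.546  1.534  2.062] t 4.2 F [-0.3  1.   0.2] w 0.0855 ff 0.0
4830 [[0.4814, 0.0718, 0.1986], [0.5333, 0.1007, 0.2099], [0.5638, 0.1075, 0.2157]]
4 [ [0,0.02,0.06,0.6,-0.01,0.01,0.03],
[0,0.02,0.06,0.6,-0.01,0.01,0.03],
[0,0.02,0.06,0.6,-0.01,0.02,0.02],
[0,0.02,0.06,0.59,-0.02,0.01,0.03] ] end [0.5114 0.1266 0.2464] 0.001
```

View pics/w1.png

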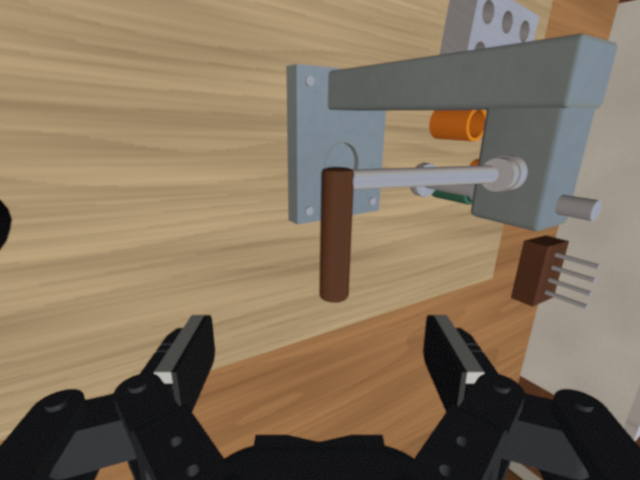

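The wrist view shows the round handle bar from (337,170) to (335,300), centred between the open fingers.

drive_tool([
  [0,0.02,0.06,0.6,-0.01,0.01,0.03],
  [0,0.02,0.06,0.6,-0.01,0.01,0.03],
  [0,0.02,0.06,0.6,-0.01,0.02,0.02],
  [0,0.02,0.06,0.59,-0.02,0.01,0.03],
  [0.7,0,0,0,0,0,0],
  [1,0,0,0,0,0,0],
  [1,0,0,0,0,0,0],
  [1,0,0,0,0,0,0],
], grip_force=30)

```text
time_s: 5.05
position: [0.5126, 0.1251, 0.2522]
tcp_rot: [0.298, 0.954, 0.017, 0.011]
wrist_force: [-1.2, 17.9, -5.0]
gripper_width: 0.0277
finger_force: 9.0
```

```bash
python3 - <<'E'
from lev import *
p,R,o=log();a=(p,R);print((p+R.apply([0,0,.054])).round(4))
pc=p+R.apply([0,0,.054])-hp(.2)
for q in np.linspace(.3,1.02,8):
    RR=hR(35-(q-.2)*57.3);a=rows(*a,grasp(hp(q)+pc*(1-(q-.2)/.8),RR),RR,1,n=1)
E
```

```text
[0.5126 0.1251 0.2522] z [ 0.03  -0.568 -0.822] y [ 0.026 -0.822  0.569] q [ 0.346  0.193  1.827 -0.591  1.36   2.08 ] t 5.05 F [-1.2 17.9 -5. ] w 0.0277 ff 8.976303935050964
[0.5142 0.0944 0.2078]
1 [ [1,0.0,0.22,-0.26,0.68,-0.03,-0.08] ] end [0.5125 0.1237 0.2657] 0.001
1 [ [1,0.0,0.23,-0.27,0.74,-0.0,-0.0] ] end [0.5126 0.121  0.2797] 0.001
1 [ [1,-0.0,0.24,-0.27,0.73,-0.0,-0.0] ] end [0.5128 0.1165 0.2934] 0.001
1 [ [1,-0.01,0.24,-0.26,0.74,-0.0,-0.0] ] end [0.5127 0.1104 0.3062] 0.001
1 [ [1,-0.0,0.24,-0.27,0.74,-0.0,-0.0] ] end [0.513  0.1032 0.3187] 0.001
1 [ [1,-0.01,0.24,-0.26,0.73,-0.0,-0.0] ] end [0.513  0.0947 0.33  ] 0.001
1 [ [1,-0.0,0.24,-0.26,0.74,-0.01,-0.0] ] end [0.5134 0.085  0.3404] 0.001
1 [ [1,-0.01,0.24,-0.26,0.74,0.0,-0.0] ] end [0.5135 0.0744 0.3497] 0.001
```

drive_tool([
  [1,0,-0.08,0,0,0,0],
  [1,0,0,0,0,0,0],
  [1,0,0,0,0,0,0],
])

```text
time_s: 5.35
position: [0.5124, 0.129, 0.2498]
tcp_rot: [0.298, 0.954, 0.018, 0.011]
wrist_force: [0.7, 6.8, -1.0]
gripper_width: 0.0188
finger_force: 30.3
```

drive_tool([
  [1,0,0.22,-0.26,0.68,0,0],
  [1,0,0.23,-0.27,0.74,0,0],
  [1,0,0.24,-0.27,0.73,0,0],
])

```text
time_s: 5.65
position: [0.5127, 0.119, 0.2916]
tcp_rot: [0.152, 0.988, 0.02, 0.008]
wrist_force: [2.2, -1.7, -5.6]
gripper_width: 0.019
finger_force: 30.0
```

```bash
python3 - <<'E'
from lev import *
p,R,o=log();g=p+R.apply([0,0,.054]);print(g.round(4))
d=Y.inv().apply(g-O)-[-.025,.032,.2375];q=np.arctan2(d[2],d[1])+.5;print('q',q,'r',np.hypot(d[1],d[2]))
E
```

```text
[0.5127 0.119  0.2916] z [ 0.022 -0.301 -0.953] y [ 0.037 -0.953  0.301] q [ 0.226  0.061  1.833 -0.314  1.308  1.848] t 5.65 F [ 2.2 -1.7 -5.6] w 0.019 ff 29.954041242599487
[0.5139 0.1027 0.2401]
q 0.5214246130038337 r 0.12150678879074385
```

Gripped and following the circle. Continue up to the stop.

drive_tool([
  [1,0,0.24,-0.26,0.74,0,0],
  [1,0,0.24,-0.27,0.74,0,0],
  [1,0,0.24,-0.26,0.73,0,0],
  [1,0,0.24,-0.26,0.74,0,0],
  [1,0,0.22,-0.26,0.6,0,0],
])

```text
time_s: 6.15
position: [0.5142, 0.0772, 0.3496]
tcp_rot: [-0.094, 0.995, 0.02, 0.005]
wrist_force: [2.0, 2.1, -2.8]
gripper_width: 0.0187
finger_force: 30.0
```

```bash
python3 - <<'E'
from lev import *
p,R,o=log();g=p+R.apply([0,0,.054]);print(g.round(4))
d=Y.inv().apply(g-O)-[-.025,.032,.2375];q=np.arctan2(d[2],d[1])+.5;print('q',q,'r',np.hypot(d[1],d[2]))
print(R.inv().apply(Y.apply([0,np.sin(.5),np.cos(.5)])))
E
```

```text
[0.5142 0.0772 0.3496] z [ 0.006  0.188 -0.982] y [ 0.041 -0.981 -0.188] q [-0.071 -0.055  1.826  0.193  1.383  1.422] t 6.15 F [ 2.   2.1 -2.8] w 0.0187 ff 30.0394606590271
[0.5145 0.0873 0.2966]
q 1.0082285734083722 r 0.12142923544322284
[ 0.00830337 -0.63564964 -0.77193302]
```

drive_tool([
  [1,0,-0.04,-0.06,0,0,0],
  [1,0,0,0,0,0,0],
  [0,0,0,0,0,0,0],
  [0,0,0,0,0,0,0],
  [0,0,0,0,0,0,0],
  [0,0,0,-0.5,0,0,0],
  [0,0,0,-0.9,0,0,0],
  [0,0,0,-0.9,0,0,0],
])

```text
time_s: 6.95
position: [0.5122, 0.0615, 0.4402]
tcp_rot: [-0.092, 0.996, 0.02, -0.0]
wrist_force: [1.5, 0.3, 0.1]
gripper_width: 0.0855
finger_force: 0.0
```

```bash
cat >> ik.py <<'E'
def check(p0,R0,p1,R1,n=8,seed=None):
    from scipy.spatial.transform import Slerp
    S=Slerp([0,1],Ro.concatenate([R0,R1]));prev=seed;worst=0
    for t in np.linspace(0,1,n+1)[1:]:
        b=ik(p0+(p1-p0)*t,S(t),seed=prev,n=0)
        if not b: print('noIK',t);return prev
        worst=max(worst,np.abs(b[0][1]-prev).max());prev=b[0][1]
    print('ok margin',round(b[0][0],3),'maxstep',worst.round(2),prev);return prev
E
python3 - <<'E'
from lev import *
from h import *
p,R,o=log()
c=shot('side');W=cloud(c);x,y,z=W[...,0],W[...,1],W[...,2]
P=W[(x>.47)&(x<.575)&(y>.06)&(y<.13)&(z>.25)&(z<.33)];print('handle',len(P),np.percentile(P,[1,50,99],axis=0).round(4).tolist())
R1=Rh(60,40);pre=grasp((.510,-.263,.040),R1,.154);print(pre)
mid=np.array([.42,-.15,.40]);Rm=Rh(30,30)
s=check(p,R,mid,Rm,8,o['qpos']);check(mid,Rm,pre,R1,8,s)
a=rows(p,R,mid,Rm,0,n=8);a=rows(*a,pre,R1,0,n=8)
E
```

```text
[0.5122 0.0615 0.4402] z [-0.004  0.183 -0.983] y [ 0.04  -0.982 -0.183] q [-0.1   -0.103  1.704  0.183  1.563  1.427] t 6.95 F [1.5 0.3 0.1] w 0.0855 ff 0.0
handle 542 [[0.4801, 0.0826, 0.2892], [0.5223, 0.0942, 0.3005], [0.5645, 0.1008, 0.3062]]
[ 0.40783425 -0.34872724  0.117     ]
ok margin 0.385 maxstep 0.18 [-0.762 -0.395  2.059  0.514  1.348  0.203]
ok margin 0.622 maxstep 0.16 [-1.212  0.497  1.928  0.982  1.382 -0.889]
8 [ [0,-0.31,0.66,0.0,-0.04,0.42,-0.46],
[0,-0.36,0.64,-0.01,-0.04,0.41,-0.46],
[0,-0.4,0.61,-0.03,-0.05,0.42,-0.46],
[0,-0.43,0.59,-0.05,-0.04,0.41,-0.46],
[0,-0.46,0.56,-0.07,-0.04,0.42,-0.47],
[0,-0.5,0.53,-0.1,-0.05,0.41,-0.46],
[0,-0.52,0.5,-0.12,-0.04,0.42,-0.47],
[0,-0.55,0.46,-0.16,-0.05,0.41,-0.46] ] end [ 0.4199 -0.15    0.4001] 0.0
10 [ [0,-0.59,0.42,0.48,0.09,0.37,-0.09],
[0,-0.62,0.41,0.44,0.09,0.37,-0.09],
[0,-0.65,0.41,0.4,0.09,0.38,-0.09],
[0,-0.67,0.41,0.36,0.09,0.37,-0.09],
[0,-0.7,0.4,0.32,0.09,0.38,-0.09],
[0,-0.72,0.4,0.28,0.09,0.37,-0.09],
[0,-0.73,0.39,0.24,0.09,0.38,-0.09],
[0,-0.75,0.39,0.19,0.09,0.37,-0.09],
[0,-0.76,0.38,0.15,0.09,0.38,-0.09],
[0,-0.78,0.36,0.1,0.08,0.37,-0.09] ] end [ 0.4078 -0.3486  0.1167] 0.001
```

drive_tool([
  [0,-0.31,0.66,0,-0.04,0.42,-0.46],
  [0,-0.36,0.64,-0.01,-0.04,0.41,-0.46],
  [0,-0.4,0.61,-0.03,-0.05,0.42,-0.46],
  [0,-0.43,0.59,-0.05,-0.04,0.41,-0.46],
  [0,-0.46,0.56,-0.07,-0.04,0.42,-0.47],
  [0,-0.5,0.53,-0.1,-0.05,0.41,-0.46],
  [0,-0.52,0.5,-0.12,-0.04,0.42,-0.47],
  [0,-0.55,0.46,-0.16,-0.05,0.41,-0.46],
])

```text
time_s: 7.8
position: [0.4198, -0.1505, 0.3998]
tcp_rot: [-0.066, 0.932, 0.251, 0.253]
wrist_force: [0.0, 0.3, 0.2]
gripper_width: 0.0852
finger_force: 0.0
```

drive_tool([
  [0,-0.59,0.42,0.48,0.09,0.37,-0.09],
  [0,-0.62,0.41,0.44,0.09,0.37,-0.09],
  [0,-0.65,0.41,0.4,0.09,0.38,-0.09],
  [0,-0.67,0.41,0.36,0.09,0.37,-0.09],
  [0,-0.7,0.4,0.32,0.09,0.38,-0.09],
  [0,-0.72,0.4,0.28,0.09,0.37,-0.09],
  [0,-0.73,0.39,0.24,0.09,0.38,-0.09],
  [0,-0.75,0.39,0.19,0.09,0.37,-0.09],
  [0,-0.76,0.38,0.15,0.09,0.38,-0.09],
  [0,-0.78,0.36,0.1,0.08,0.37,-0.09],
  [0,0,0,0,0,0,0],
])

```text
time_s: 8.9
position: [0.4076, -0.348, 0.1093]
tcp_rot: [-0.175, 0.814, 0.292, 0.471]
wrist_force: [0.2, 1.5, -0.3]
gripper_width: 0.0856
finger_force: 0.0
```

```bash
python3 - <<'E'
from lev import *
from h import *
from m import circ
p,R,o=log()
c=shot('wrist','w2.png');W=cloud(c);x,y,z=W[...,0],W[...,1],W[...,2]
g=c['pixels'].astype(int);m=(g[...,1]>g[...,2]*1.25)&(np.hypot(x-.51,y+.264)<.05)&(z>.01)
print(m.sum(),np.percentile(W[m],[1,50,99],axis=0).round(4).tolist())
# rim of top
t=m&(z>.061)&(z<.068);print('top',t.sum(),cv2.minEnclosingCircle((W[t][:,:2]*1000).astype(np.float32)),circ(W[m&(z<.055)]))
R1=Rh(60,40)
rows(p,R,grasp((.510,-.263,.040),R1),R1,0,n=4)
E
```

```text
== top
press [ 0.5383 -0.0336  0.2692]
tube [ 0.5107 -0.2758  0.0026]
mouth [0.5019 0.2806 0.0651]
handle [0.5196 0.0954 0.2122]
head [ 0.5864 -0.0432  0.2665]
weight [0.7195 0.2374 0.0556]
punch [0.6109 0.3628 0.0279]
rack [ 0.7079 -0.2992  0.0456]
table [ 0.3651 -0.1879  0.0053]
head 1619 z 0.2663 rect [586.8 -48.6] [120.2  49.9] 2.74
base 2197 z 0.0229 rect [564.7 -50.1] [169.8 130.3] 2.63
tube 397 mean [ 0.5097 -0.2634  0.0448] lo [ 0.4853 -0.3059  0.0061] hi [ 0.5317 -0.2405  0.0693]
tube top 144 mean [ 0.5107 -0.2634  0.0646] lo [ 0.4883 -0.285   0.0602] hi [ 0.5316 -0.2415  0.0679]
 minEnclosing ((510.3403015136719, -263.9527282714844), 23.06270980834961)
 circ side (array([ 0.5096, -0.2614]), np.float64(0.0205))
mouth 469 mean [0.504  0.285  0.0476] lo [0.4813 0.2603 0.0063] hi [0.5294 0.3137 0.0662]
mouth top 196 mean [0.5051 0.291  0.0622] lo [0.4893 0.2752 0.0585] hi [0.5213 0.3075 0.0655]
 minEnclosing ((505.7552185058594, 291.244873046875), 17.080394744873047)
 circ side (array([0.5054, 0.2912]), np.float64(0.0245))
== side
head 859 z 0.2666 rect [586.  -46.7] [119.7  56
[... 566 characters left out ...]
 0.309  0.0658]
 minEnclosing ((504.44830322265625, 292.7565002441406), 17.80589485168457)
 circ side (array([0.5048, 0.2939]), np.float64(0.0232))
[ 0.4076 -0.348   0.1093] z [ 0.664  0.56  -0.496] y [ 0.64  -0.768 -0.01 ] q [-1.213  0.514  1.926  0.985  1.379 -0.892] t 8.9 F [ 0.2  1.5 -0.3] w 0.0856 ff 0.0
6761 [[0.4863, -0.2875, 0.0114], [0.5026, -0.2694, 0.0493], [0.5285, -0.2455, 0.065]]
top 1668 ((508.9325866699219, -264.98443603515625), 23.111934661865234) (array([ 0.5071, -0.2664]), np.float64(0.0204))
4 [ [0,0.04,0.01,0.6,-0.0,-0.01,-0.02],
[0,0.04,0.0,0.6,-0.01,-0.01,-0.02],
[0,0.04,0.01,0.6,-0.0,-0.01,-0.02],
[0,0.04,0.0,0.6,-0.01,-0.0,-0.01] ] end [ 0.4743 -0.293   0.0671] 0.001
```

View pics/w2.png

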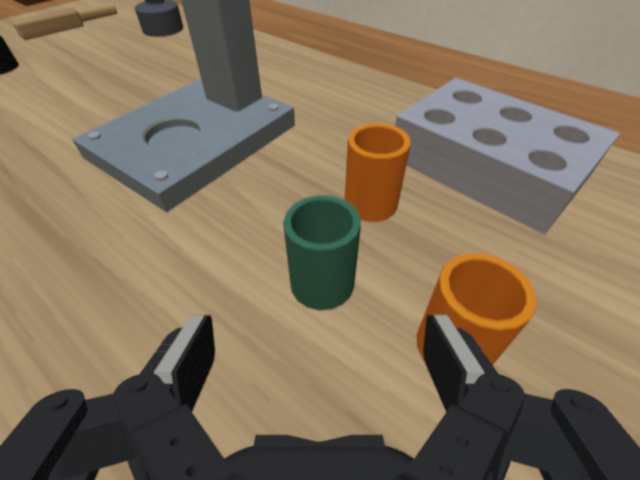

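The tube is centred ahead at (322,250). An orange look-alike at (490,300) sits close to the right finger's path, so I'll narrow the opening first.

drive_tool([
  [0.28,0,0,0,0,0,0],
  [0.28,0,0,0,0,0,0],
  [0.28,0,0,0,0,0,0],
])

```text
time_s: 9.25
position: [0.4099, -0.3491, 0.1192]
tcp_rot: [-0.168, 0.813, 0.298, 0.471]
wrist_force: [0.0, -0.4, 0.9]
gripper_width: 0.0614
finger_force: 0.0
```

```bash
python3 - <<'E'
from lev import *
from h import *
p,R,o=log()
c=shot('wrist');W=cloud(c);x,y,z=W[...,0],W[...,1],W[...,2]
g=c['pixels'].astype(int);m=(g[...,2]>g[...,0]*4)&(g[...,2]>100)&(abs(z-.064)<.004)&(y<-.3)&(y>-.42)
print(m.sum(),cv2.minEnclosingCircle((W[m][:,:2]*1000).astype(np.float32)))
T=R.inv().apply(W[m]-p);print('tool frame min',T.min(0),T.max(0))
R1=Rh(60,40)
rows(p,R,grasp((.5097,-.2643,.040),R1),R1,.28,n=4)
E
```

```text
[ 0.4099 -0.3491  0.1192] z [ 0.667  0.554 -0.499] y [ 0.642 -0.766  0.007] q [-1.209  0.494  1.928  0.987  1.381 -0.891] t 9.25 F [ 0.  -0.4  0.9] w 0.0614 ff 0.0
2548 ((523.6847534179688, -357.63604736328125), 22.876127243041992)
tool frame min [-0.02212194  0.05646634  0.07881834] [0.0041274  0.1020627  0.11795926]
4 [ [0.28,-0.02,-0.01,0.62,0.01,-0.0,0.01],
[0.28,-0.02,-0.01,0.62,0.01,-0.0,0.01],
[0.28,-0.02,-0.0,0.62,0.0,-0.0,0.01],
[0.28,-0.02,-0.01,0.61,0.01,-0.01,0.01] ] end [ 0.4737 -0.2944  0.0671] 0.001
```

drive_tool([
  [0.28,-0.02,-0.01,0.62,0.01,0,0.01],
  [0.28,-0.02,-0.01,0.62,0.01,0,0.01],
  [0.28,-0.02,0,0.62,0,0,0.01],
  [0.28,-0.02,-0.01,0.61,0.01,0,0.01],
  [0.28,0,0,0,0,0,0],
  [0.7,0,0,0,0,0,0],
  [0.7,0,0,0,0,0,0],
  [0.7,0,0,0,0,0,0],
  [0.7,0,0,0,0,0,0],
], grip_force=40)

```text
time_s: 10.2
position: [0.473, -0.2951, 0.066]
tcp_rot: [-0.172, 0.813, 0.295, 0.471]
wrist_force: [-0.6, -0.5, 3.7]
gripper_width: 0.0451
finger_force: 41.1
```

```bash
python3 - <<'E'
from lev import *
from h import *
p,R,o=log();print((p+R.apply([0,0,.054])).round(4))
E
```

```text
[ 0.473  -0.2951  0.066 ] z [ 0.665  0.558 -0.497] y [ 0.642 -0.767 -0.002] q [-1.059  0.592  1.933  1.115  1.253 -0.927] t 10.2 F [-0.6 -0.5  3.7] w 0.0451 ff 41.06479832902551
[ 0.509  -0.2649  0.0391]
```

drive_tool([
  [0.7,0.35,0,-0.2,0,0,0],
  [0.7,0.65,0,-0.38,0,0,0],
  [0.7,0.35,0,-0.2,0,0,0],
  [0.7,0,0,0,0,0,0],
  [0.7,0,0,0,0,0,0],
])

```text
time_s: 10.7
position: [0.4726, -0.2949, 0.1267]
tcp_rot: [-0.172, 0.814, 0.295, 0.47]
wrist_force: [0.1, 0.3, -2.5]
gripper_width: 0.0448
finger_force: 41.1
```

```bash
sed -i 's/^    return s\[:2\]/    return s[:2]/; s/^for nm,D in/if __name__=="__main__":\n  for nm,D in/' m.py; python3 - <<'E'
from lev import *
from h import *
p,R,o=log();g=p+R.apply([0,0,.054]);print(g.round(4))
c=shot('wrist','w3.png');W=cloud(c);x,y,z=W[...,0],W[...,1],W[...,2]
G=c['pixels'].astype(int);t=(G[...,1]>G[...,2]*1.25)&(np.hypot(x-g[0],y-g[1])<.05)&(abs(z-(g[2]+.0245))<.006)
print('tubetop',t.sum(),cv2.minEnclosingCircle((W[t][:,:2]*1000).astype(np.float32)),np.median(z[t]))
m=(abs(z-.022)<.003)&(np.hypot(x-.56,y+.05)<.14)
print('base',m.sum(),cv2.minAreaRect((W[m][:,:2]*1000).astype(np.float32)))
h=(z<.0185)&(z>.008)&(np.hypot(x-.545,y+.05)<.035);print('hole',h.sum(),np.percentile(W[h],[1,50,99],axis=0).round(4).tolist(),cv2.minEnclosingCircle((W[h][:,:2]*1000).astype(np.float32)))
# rim: base-plane points just outside hole -> max empty circle fit
P=W[m][:,:2]-[.545,-.05]
best=max(((np.sort(np.hypot(*(P-[a,b]).T))[20],a,b) for a in np.arange(-.008,.0081,.0005) for b in np.arange(-.008,.0081,.0005)))
print('empty circle',best)
np.save('w3.npy',W)
E
```

```text
[ 0.4726 -0.2949  0.1267] z [ 0.664  0.557 -0.499] y [ 0.642 -0.767 -0.003] q [-1.059  0.462  1.956  1.084  1.299 -0.826] t 10.7 F [ 0.1  0.3 -2.5] w 0.0448 ff 41.13292610272765
[ 0.5084 -0.2648  0.0997]
tubetop 6238 ((508.1020202636719, -265.13507080078125), 23.103439331054688) 0.12436484773697518
base 16630 ((563.5685424804688, -49.03392028808594), (170.6955108642578, 132.374267578125), 2.7681119441986084)
hole 1877 [[0.5211, -0.0651, 0.0114], [0.5449, -0.0423, 0.0126], [0.5691, -0.0232, 0.0182]] ((544.427001953125, -46.748619079589844), 25.96486473083496)
empty circle (np.float64(0.025953852637614426), np.float64(-0.001999999999999995), np.float64(-0.000999999999999994))
```

View pics/w3.png

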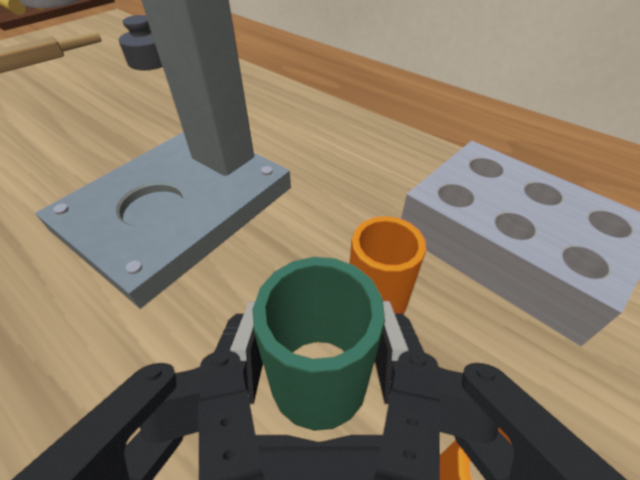

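The tube is held upright at (320,340), and the pocket is in view at (152,205). I'll carry it over the pocket.

```bash
python3 - <<'E'
from lev import *
p,R,o=log()
R1=Rh(60,40)
t=np.array([.5434,-.0508,.085]);h=grasp(t,R1);g2=grasp(t-[0,0,.028],R1)
s=check(p,R,h,R1,6,o['qpos']);check(h,R1,g2,R1,4,s)
a=rows(p,R,h,R1,.7,n=9)
rows(*a,g2,R1,.7,n=4)
E
```

```text
[ 0.4724 -0.2943  0.1261] z [ 0.663  0.558 -0.499] y [ 0.642 -0.767 -0.005] q [-1.059  0.463  1.956  1.084  1.3   -0.826] t 10.75 F [ 0.3 -0.3 -1.6] w 0.0449 ff 41.125354673713446
ok margin 0.325 maxstep 0.07 [-0.707  0.325  2.225  1.385  1.053 -0.885]
ok margin 0.338 maxstep 0.02 [-0.707  0.402  2.212  1.422  1.042 -0.958]
9 [ [0.7,0.19,-0.39,0.42,-0.0,-0.0,-0.0],
[0.7,0.19,-0.39,0.41,-0.0,-0.0,-0.0],
[0.7,0.19,-0.39,0.42,-0.0,-0.0,-0.0],
[0.7,0.19,-0.39,0.41,-0.0,-0.0,-0.01],
[0.7,0.19,-0.39,0.42,-0.0,-0.0,-0.0],
[0.7,0.19,-0.39,0.41,-0.0,-0.0,-0.01],
[0.7,0.2,-0.39,0.42,-0.0,-0.0,-0.0],
[0.7,0.2,-0.4,0.41,-0.0,-0.0,-0.01],
[0.7,0.19,-0.39,0.42,-0.01,-0.01,-0.0] ] end [ 0.5077 -0.0809  0.1119] 0.001
4 [ [0.7,-0.15,-0.0,0.09,0.0,0.0,-0.0],
[0.7,-0.15,-0.0,0.09,0.0,0.0,-0.0],
[0.7,-0.15,-0.0,0.08,0.0,0.0,-0.0],
[0.7,-0.16,-0.0,0.09,0.0,0.0,-0.0] ] end [ 0.5077 -0.081   0.0838] 0.001
```

drive_tool([
  [0.7,0.19,-0.39,0.42,0,0,0],
  [0.7,0.19,-0.39,0.41,0,0,0],
  [0.7,0.19,-0.39,0.42,0,0,0],
  [0.7,0.19,-0.39,0.41,0,0,0],
  [0.7,0.19,-0.39,0.42,0,0,0],
  [0.7,0.19,-0.39,0.41,0,0,0],
  [0.7,0.2,-0.39,0.42,0,0,0],
  [0.7,0.2,-0.4,0.41,0,0,0],
  [0.7,0.19,-0.39,0.42,0,0,0],
  [0.7,0,0,0,0,0,0],
  [0.7,0,0,0,0,0,0],
  [0.7,0,0,0,0,0,0],
])

```text
time_s: 11.95
position: [0.5086, -0.0819, 0.1128]
tcp_rot: [-0.172, 0.814, 0.294, 0.47]
wrist_force: [0.4, 0.0, -0.8]
gripper_width: 0.0448
finger_force: 41.5
```

```bash
python3 - <<'E'
from lev import *
from h import *
p,R,o=log();g=p+R.apply([0,0,.054]);print(g.round(4))
c=shot('wrist','w4.png');W=cloud(c);x,y,z=W[...,0],W[...,1],W[...,2]
G=c['pixels'].astype(int);t=(G[...,1]>G[...,2]*1.25)&(np.hypot(x-g[0],y-g[1])<.05)&(abs(z-(g[2]+.0245))<.006)
print('tubetop',t.sum(),cv2.minEnclosingCircle((W[t][:,:2]*1000).astype(np.float32)),np.median(z[t]))
R1=Rh(60,40);rows(p,R,grasp((.5434,-.0508,.057),R1),R1,.7,n=4)
E
```

```text
[ 0.5086 -0.0819  0.1128] z [ 0.664  0.557 -0.498] y [ 0.641 -0.767 -0.004] q [-0.708  0.326  2.222  1.385  1.056 -0.879] t 11.95 F [ 0.4  0.  -0.8] w 0.0448 ff 41.53013141825795
[ 0.5444 -0.0518  0.0859]
tubetop 6374 ((544.3013305664062, -52.078338623046875), 23.317163467407227) 0.1105814806222522
4 [ [0.7,-0.16,-0.01,0.09,-0.0,-0.0,-0.01],
[0.7,-0.16,-0.01,0.09,-0.0,-0.0,-0.01],
[0.7,-0.15,-0.01,0.09,-0.0,-0.01,-0.01],
[0.7,-0.16,-0.0,0.09,-0.0,-0.0,-0.0] ] end [ 0.5077 -0.081   0.0838] 0.001
```

drive_tool([
  [0.7,-0.16,-0.01,0.09,0,0,0],
  [0.7,-0.16,-0.01,0.09,0,0,0],
  [0.7,-0.15,-0.01,0.09,0,0,0],
  [0.7,-0.16,0,0.09,0,0,0],
  [0.7,0,0,0,0,0,0],
])

```text
time_s: 12.5
position: [0.5068, -0.0796, 0.0827]
tcp_rot: [-0.174, 0.814, 0.294, 0.47]
wrist_force: [0.2, -0.4, -1.1]
gripper_width: 0.0451
finger_force: 41.5
```

drive_tool([
  [0.7,-0.043,0,0.025,0,0,0],
  [0.7,-0.043,0,0.025,0,0,0],
  [0.7,0,0,0,0,0,0],
])

```text
time_s: 12.8
position: [0.5076, -0.08, 0.0802]
tcp_rot: [-0.173, 0.814, 0.295, 0.47]
wrist_force: [0.9, 0.2, -1.0]
gripper_width: 0.0453
finger_force: 41.5
```

drive_tool([
  [0.7,-0.032,0,0.019,0,0,0],
  [0.7,0,0,0,0,0,0],
])

```text
time_s: 13.0
position: [0.5076, -0.08, 0.0788]
tcp_rot: [-0.173, 0.814, 0.295, 0.47]
wrist_force: [-0.6, -0.4, -1.2]
gripper_width: 0.0446
finger_force: 41.5
```

```bash
python3 - <<'E'
from lev import *
from h import *
p,R,o=log();g=p+R.apply([0,0,.054]);print(g.round(4))
c=shot('wrist');W=cloud(c);x,y,z=W[...,0],W[...,1],W[...,2]
G=c['pixels'].astype(int);t=(G[...,1]>G[...,2]*1.25)&(np.hypot(x-g[0],y-g[1])<.05)&(abs(z-(g[2]+.0245))<.006)
print('tubetop',t.sum(),cv2.minEnclosingCircle((W[t][:,:2]*1000).astype(np.float32)),np.median(z[t]))
E
```

```text
[ 0.5076 -0.08    0.0788] z [ 0.664  0.558 -0.498] y [ 0.642 -0.767 -0.004] q [-0.706  0.417  2.21   1.431  1.043 -0.97 ] t 13.0 F [-0.6 -0.4 -1.2] w 0.0446 ff 41.53702598065138
[ 0.5434 -0.0498  0.0519]
tubetop 6437 ((543.0715942382812, -49.90924072265625), 23.239013671875) 0.07655095320607547
```

drive_tool([
  [0.7,-0.013,0,0.0075,0,0,0],
  [0.7,0,0,0,0,0,0],
])

```text
time_s: 13.25
position: [0.5076, -0.08, 0.0782]
tcp_rot: [-0.173, 0.814, 0.295, 0.47]
wrist_force: [0.1, 0.3, -1.9]
gripper_width: 0.0454
finger_force: 41.5
```

drive_tool([
  [0.7,-0.013,0,0.0075,0,0,0],
  [0.7,0,0,0,0,0,0],
])

```text
time_s: 13.45
position: [0.5077, -0.08, 0.0779]
tcp_rot: [-0.173, 0.813, 0.295, 0.471]
wrist_force: [-1.7, -0.1, 1.6]
gripper_width: 0.0454
finger_force: 41.6
```

drive_tool([
  [0.7,-0.013,0,0.0075,0,0,0],
  [0.7,0,0,0,0,0,0],
])

```text
time_s: 13.65
position: [0.5078, -0.08, 0.0779]
tcp_rot: [-0.173, 0.813, 0.295, 0.472]
wrist_force: [-3.9, -1.5, 5.6]
gripper_width: 0.0453
finger_force: 41.9
```

drive_tool([
  [0.2,0,0,0,0,0,0],
  [0.2,0,0,0,0,0,0],
  [0.2,0,0,0,0,0,0],
  [0.2,0,0,-0.3,0,0,0],
  [0.2,0,0,-0.7,0,0,0],
  [0.2,0,0,-0.9,0,0,0],
  [0.2,0,0,-0.6,0,0,0],
  [0.2,0,0,0,0,0,0],
])

```text
time_s: 14.45
position: [0.4408, -0.1385, 0.1283]
tcp_rot: [-0.17, 0.814, 0.294, 0.471]
wrist_force: [0.9, -0.5, 0.3]
gripper_width: 0.0682
finger_force: 0.0
```

```bash
python3 - <<'E'
from lev import *
from h import *
p,R,o=log()
c=shot('wrist','w5.png');W=cloud(c);x,y,z=W[...,0],W[...,1],W[...,2]
G=c['pixels'].astype(int);gr=(G[...,1]>G[...,2]*1.25)&(np.hypot(x-.543,y+.05)<.05);t=gr&(abs(z-.076)<.004)
print('tubetop',t.sum(),cv2.minEnclosingCircle((W[t][:,:2]*1000).astype(np.float32)),np.median(z[t]))
A=np.c_[W[t][:,:2],np.ones(t.sum())];print('slope',np.linalg.lstsq(A,W[t][:,2],rcond=None)[0][:2])
m=(abs(z-.022)<.003)&(np.hypot(x-.56,y+.05)<.14);print('base',m.sum(),cv2.minAreaRect((W[m][:,:2]*1000).astype(np.float32)))
R1=Rh(60,40);pre=grasp((.505,.292,.028),R1,.164);print('pre',pre)
s=o['qpos']
for w,RR in(((.37,-.12,.24),R1),((.37,.12,.24),R1),(pre,R1)):
    w=np.array(w);s=check(p,R,w,RR,6,s);a=rows(p,R,w,RR,.2);p,R=a
s=check(pre,R1,grasp((.505,.292,.028),R1),R1,4,s)
E
```

```text
[ 0.4408 -0.1385  0.1283] z [ 0.667  0.554 -0.498] y [ 0.639 -0.769 -0.   ] q [-0.931  0.252  2.274  1.211  1.181 -0.898] t 14.45 F [ 0.9 -0.5  0.3] w 0.0682 ff 0.0
tubetop 1738 ((542.931884765625, -49.819419860839844), 23.43974494934082) 0.07591971555925404
slope [0.00329386 0.00087408]
base 23918 ((563.3906860351562, -48.387725830078125), (171.5611572265625, 130.93911743164062), 2.6637868881225586)
pre [0.39620011 0.20070605 0.11      ]
ok margin 0.143 maxstep 0.08 [-1.07  -0.191  2.407  1.037  1.405 -0.653]
4 [ [0.2,0.47,-0.37,-0.58,0.01,-0.0,-0.0],
[0.2,0.47,-0.37,-0.58,0.01,-0.01,-0.01],
[0.2,0.48,-0.37,-0.58,0.0,-0.0,-0.0],
[0.2,0.47,-0.38,-0.57,0.01,-0.01,-0.01] ] end [ 0.3701 -0.1199  0.2399] 0.001
noIK 0.5
7 [ [0.2,0.28,-0.66,0.48,-0.0,0.0,0.0],
[0.2,0.28,-0.66,0.48,-0.0,0.0,0.0],
[0.2,0.27,-0.65,0.48,-0.0,0.0,0.0],
[0.2,0.28,-0.66,0.47,-0.0,0.0,0.0],
[0.2,0.27,-0.65,0.48,-0.0,0.0,0.0],
[0.2,0.28,-0.66,0.47,-0.0,0.0,0.0],
[0.2,0.27,-0.65,0.48,-0.0,0.0,0.0] ] end [0.3702 0.1199 0.2399] 0.001
noIK 0.16666666666666666
5 [ [0.2,-0.38,-0.23,0.64,-0.0,0.0,0.0],
[0.2,-0.38,-0.22,0.64,-0.0,0.0,0.0],
[0.2,-0.38,-0.23,0.63,-0.0,0.0,0.0],
[0.2,-0.39,-0.22,0.64,-0.0,0.0,0.0],
[0.2,-0.38,-0.23,0.63,-0.0,0.0,0.0] ] end [0.3962 0.2007 0.1101] 0.001
ok margin 0.206 maxstep 1.15 [ 0.193  0.412  2.344  2.457  0.725 -1.293]
```

View pics/w5.png

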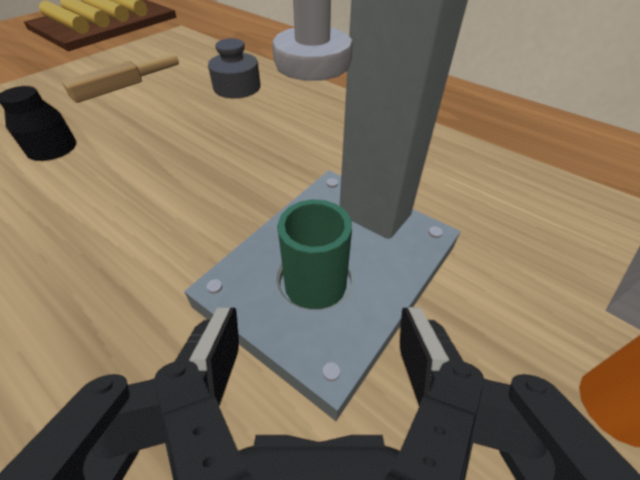

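The tube stands in the pocket at (315,255), with the foot raised above it. Next is the mouthpiece at (38,125).

```bash
python3 - <<'E'
from lev import *
p,R,o=log()
mp=np.array([.505,.2925,.028])
for h in(60,80,100,-40,-20):
    R1=Rh(60,h);out=[]
    for dz in(0,.09):
        b=ik(grasp(mp+[0,0,dz],R1),R1,n=8);out.append((round(b[0][0],2),b[0][1].tolist()) if b else None)
    print(h,out)
def chain(h):
    print('chain',h);s=o['qpos'];P,Q=p,R
    for w,RR in((np.array([.41,-.14,.30]),Rh(40,30)),(np.array([.43,.02,.40]),Rh(15,20)),(np.array([.44,.16,.30]),Rh(35,h*.7)),(grasp(mp+[0,0,.09],Rh(60,h)),Rh(60,h)),(grasp(mp,Rh(60,h)),Rh(60,h))):
        s=check(P,Q,w,RR,6,s);P,Q=w,RR
chain(60);chain(80)
E
```

```text
[ 0.441  -0.1375  0.1276] z [ 0.666  0.555 -0.498] y [ 0.64  -0.769 -0.001] q [-0.929  0.253  2.275  1.212  1.18  -0.898] t 14.5 F [ 0.3 -0.2 -0. ] w 0.0684 ff 0.0
60 [(np.float64(0.31), [0.021, 0.459, 2.244, 1.827, 0.872, -1.076]), (np.float64(0.27), [0.021, 0.2, 2.284, 1.637, 0.837, -0.789])]
80 [(np.float64(0.47), [-0.046, 0.539, 2.078, 1.393, 1.061, -0.966]), (np.float64(0.44), [-0.046, 0.323, 2.113, 1.298, 1.101, -0.765])]
100 [(np.float64(0.67), [-0.039, 0.637, 1.882, 1.091, 1.267, -0.931]), (np.float64(0.64), [-0.039, 0.455, 1.913, 1.054, 1.34, -0.793])]
-40 [None, None]
-20 [None, None]
chain 60
ok margin 0.284 maxstep 0.14 [-0.852 -0.359  2.266  0.746  1.191 -0.078]
ok margin 0.354 maxstep 0.19 [-0.19  -0.426  2.038  0.138  1.306  1.011]
ok margin 0.287 maxstep 0.11 [ 0.003 -0.39   2.263  0.529  0.86   0.574]
ok margin 0.266 maxstep 0.26 [ 0.021  0.2    2.284  1.637  0.837 -0.789]
ok margin 0.306 maxstep 0.05 [ 0.021  0.459  2.244  1.827  0.872 -1.076]
chain 80
ok margin 0.284 maxstep 0.14 [-0.852 -0.359  2.266  0.746  1.191 -0.078]
ok margin 0.354 maxstep 0.19 [-0.19  -0.426  2.038  0.138  1.306  1.011]
ok margin 0.328 maxstep 0.15 [-0.056 -0.33   2.222  0.624  1.003  0.26 ]
ok margin 0.437 maxstep 0.19 [-0.046  0.323  2.113  1.298  1.101 -0.765]
ok margin 0.472 maxstep 0.04 [-0.046  0.539  2.078  1.393  1.061 -0.966]
```

```bash
python3 - <<'E'
from lev import *
p,R,o=log()
mp=np.array([.505,.2925,.028]);h=60
s=o['qpos'];P,Q=p,R;a=(p,R)
for w,RR in((np.array([.40,-.14,.32]),Rh(40,30)),(np.array([.42,.02,.46]),Rh(15,20)),(np.array([.40,.21,.40]),Rh(25,40)),(grasp(mp+[0,0,.06],Rh(60,h)),Rh(60,h)),(grasp(mp,Rh(60,h)),Rh(60,h))):
    s=check(P,Q,w,RR,6,s);P,Q=w,RR;a=rows(*a,w,RR,0)
E
```

```text
[ 0.441  -0.1375  0.1276] z [ 0.666  0.555 -0.498] y [ 0.64  -0.769 -0.001] q [-0.929  0.253  2.275  1.212  1.18  -0.898] t 14.5 F [ 0.3 -0.2 -0. ] w 0.0684 ff 0.0
ok margin 0.29 maxstep 0.15 [-0.874 -0.408  2.26   0.732  1.246 -0.055]
6 [ [0,0.63,-0.1,-0.52,-0.16,-0.42,0.13],
[0,0.59,-0.1,-0.56,-0.16,-0.42,0.13],
[0,0.56,-0.1,-0.59,-0.16,-0.42,0.13],
[0,0.52,-0.1,-0.63,-0.16,-0.42,0.13],
[0,0.48,-0.09,-0.65,-0.15,-0.42,0.13],
[0,0.44,-0.08,-0.69,-0.16,-0.41,0.13] ] end [ 0.4001 -0.1401  0.3201] 0.0
ok margin 0.314 maxstep 0.19 [-0.195 -0.466  1.956  0.136  1.427  1.022]
6 [ [0,0.69,-0.54,-0.19,-0.1,-0.52,0.19],
[0,0.65,-0.55,-0.24,-0.1,-0.52,0.19],
[0,0.62,-0.56,-0.3,-0.1,-0.52,0.18],
[0,0.58,-0.57,-0.35,-0.09,-0.52,0.19],
[0,0.54,-0.59,-0.39,-0.1,-0.52,0.18],
[0,0.5,-0.59,-0.44,-0.09,-0.52,0.19] ] end [0.42   0.0199 0.4599] 0.001
ok margin 0.314 maxstep 0.07 [ 0.227 -0.466  2.088  0.213  1.134  1.047]
6 [ [0,0.12,-0.77,0.29,0.14,0.21,-0.39],
[0,0.15,-0.76,0.31,0.14,0.21,-0.39],
[0,0.19,-0.74,0.33,0.14,0.2,-0.39],
[0,0.22,-0.73,0.35,0.15,0.21,-0.4],
[0,0.24,-0.71,0.37,0.14,0.2,-0.39],
[0,0.28,-0.68,0.4,0.15,0.21,-0.4] ] end [0.4003 0.2101 0.3999] 0.001
ok margin 0.275 maxstep 0.42 [ 0.021  0.285  2.275  1.705  0.844 -0.891]
8 [ [0,-0.12,0.06,0.92,0.21,0.54,-0.23],
[0,-0.2,0.09,0.91,0.21,0.54,-0.23],
[0,-0.27,0.1,0.89,0.22,0.54,-0.23],
[0,-0.34,0.12,0.87,0.21,0.54,-0.24],
[0,-0.4,0.14,0.83,0.22,0.54,-0.23],
[0,-0.47,0.15,0.8,0.21,0.54,-0.24],
[0,-0.53,0.15,0.75,0.22,0.54,-0.23],
[0,-0.59,0.15,0.71,0.21,0.55,-0.24] ] end [0.4816 0.2521 0.115 ] 0.0
ok margin 0.306 maxstep 0.03 [ 0.021  0.459  2.244  1.827  0.872 -1.076]
2 [ [0,-0.65,0.0,0.37,0.0,-0.0,0.0],
[0,-0.65,0.0,0.38,0.0,-0.0,0.0] ] end [0.4816 0.2521 0.055 ] 0.0
```

drive_tool([
  [0,0.63,-0.1,-0.52,-0.16,-0.42,0.13],
  [0,0.59,-0.1,-0.56,-0.16,-0.42,0.13],
  [0,0.56,-0.1,-0.59,-0.16,-0.42,0.13],
  [0,0.52,-0.1,-0.63,-0.16,-0.42,0.13],
  [0,0.48,-0.09,-0.65,-0.15,-0.42,0.13],
  [0,0.44,-0.08,-0.69,-0.16,-0.41,0.13],
  [0,0.69,-0.54,-0.19,-0.1,-0.52,0.19],
  [0,0.65,-0.55,-0.24,-0.1,-0.52,0.19],
  [0,0.62,-0.56,-0.3,-0.1,-0.52,0.18],
  [0,0.58,-0.57,-0.35,-0.09,-0.52,0.19],
  [0,0.54,-0.59,-0.39,-0.1,-0.52,0.18],
  [0,0.5,-0.59,-0.44,-0.09,-0.52,0.19],
])

```text
time_s: 15.7
position: [0.4197, 0.0228, 0.4597]
tcp_rot: [-0.024, 0.976, 0.173, 0.126]
wrist_force: [0.9, -0.7, 0.1]
gripper_width: 0.0855
finger_force: 0.0
```

drive_tool([
  [0,0.12,-0.77,0.29,0.14,0.21,-0.39],
  [0,0.15,-0.76,0.31,0.14,0.21,-0.39],
  [0,0.19,-0.74,0.33,0.14,0.2,-0.39],
  [0,0.22,-0.73,0.35,0.15,0.21,-0.4],
  [0,0.24,-0.71,0.37,0.14,0.2,-0.39],
  [0,0.28,-0.68,0.4,0.15,0.21,-0.4],
  [0,0,0,0,0,0,0],
])

```text
time_s: 16.4
position: [0.3973, 0.2137, 0.3962]
tcp_rot: [-0.077, 0.916, 0.338, 0.2]
wrist_force: [0.0, -0.6, -0.1]
gripper_width: 0.0855
finger_force: 0.0
```

```bash
python3 - <<'E'
from lev import *
p,R,o=log()
mp=np.array([.505,.2925,.028]);R1=Rh(60,60);w=grasp(mp+[0,0,.06],R1)
check(p,R,w,R1,12,o['qpos']);rows(p,R,w,R1,0,n=12)
E
```

```text
[0.3973 0.2137 0.3962] z [ 0.314  0.277 -0.908] y [ 0.651 -0.759 -0.007] q [ 0.234 -0.462  2.092  0.219  1.134  1.043] t 16.4 F [ 0.  -0.6 -0.1] w 0.0855 ff 0.0
ok margin 0.275 maxstep 0.22 [ 0.021  0.285  2.275  1.705  0.844 -0.891]
12 [ [0,-0.08,0.06,0.61,0.14,0.36,-0.15],
[0,-0.11,0.07,0.6,0.14,0.36,-0.16],
[0,-0.14,0.08,0.6,0.13,0.36,-0.15],
[0,-0.17,0.08,0.59,0.13,0.36,-0.16],
[0,-0.2,0.09,0.57,0.14,0.36,-0.15],
[0,-0.23,0.1,0.56,0.13,0.37,-0.16],
[0,-0.26,0.1,0.55,0.14,0.36,-0.15],
[0,-0.29,0.11,0.53,0.13,0.37,-0.16],
[0,-0.33,0.11,0.51,0.14,0.36,-0.15],
[0,-0.35,0.11,0.5,0.13,0.37,-0.16],
[0,-0.38,0.11,0.48,0.14,0.36,-0.15],
[0,-0.4,0.11,0.45,0.13,0.37,-0.16] ] end [0.4818 0.2521 0.1151] 0.001
```

drive_tool([
  [0,-0.08,0.06,0.61,0.14,0.36,-0.15],
  [0,-0.11,0.07,0.6,0.14,0.36,-0.16],
  [0,-0.14,0.08,0.6,0.13,0.36,-0.15],
  [0,-0.17,0.08,0.59,0.13,0.36,-0.16],
  [0,-0.2,0.09,0.57,0.14,0.36,-0.15],
  [0,-0.23,0.1,0.56,0.13,0.37,-0.16],
  [0,-0.26,0.1,0.55,0.14,0.36,-0.15],
  [0,-0.29,0.11,0.53,0.13,0.37,-0.16],
  [0,-0.33,0.11,0.51,0.14,0.36,-0.15],
  [0,-0.35,0.11,0.5,0.13,0.37,-0.16],
  [0,-0.38,0.11,0.48,0.14,0.36,-0.15],
  [0,-0.4,0.11,0.45,0.13,0.37,-0.16],
])

```text
time_s: 17.6
position: [0.487, 0.2486, 0.1184]
tcp_rot: [-0.247, 0.749, 0.431, 0.438]
wrist_force: [0.7, -0.1, 0.2]
gripper_width: 0.0853
finger_force: 0.0
```

drive_tool([
  [0,0,0,0,0,0,0],
  [0,0,0,0,0,0,0],
])

```text
time_s: 17.8
position: [0.4859, 0.2487, 0.1185]
tcp_rot: [-0.248, 0.751, 0.431, 0.435]
wrist_force: [0.6, -0.5, 0.6]
gripper_width: 0.0854
finger_force: 0.0
```

```bash
python3 - <<'E'
from lev import *
from h import *
from m import circ
p,R,o=log()
c=shot('wrist');W=cloud(c);x,y,z=W[...,0],W[...,1],W[...,2]
n=np.hypot(x-.505,y-.2925)<.05
t=n&(abs(z-.062)<.003);print('top',t.sum(),cv2.minEnclosingCircle((W[t][:,:2]*1000).astype(np.float32)))
s=n&(z>.008)&(z<.03);print('side',circ(W[s]))
R1=Rh(60,60);rows(p,R,grasp((.505,.2925,.028),R1),R1,0,n=3)
E
```

```text
[0.4859 0.2487 0.1185] z [ 0.44   0.747 -0.498] y [ 0.862 -0.506  0.003] q [ 0.014  0.279  2.272  1.701  0.843 -0.883] t 17.8 F [ 0.6 -0.5  0.6] w 0.0854 ff 0.0
top 4338 ((503.98162841796875, 292.1728515625), 17.17986488342285)
side (array([0.5043, 0.2925]), np.float64(0.0249))
3 [ [0,-0.46,-0.05,0.27,0.02,-0.0,-0.0],
[0,-0.45,-0.04,0.27,0.02,-0.01,-0.0],
[0,-0.46,-0.05,0.27,0.02,-0.0,-0.01] ] end [0.4816 0.2521 0.0548] 0.001
```

drive_tool([
  [0,-0.46,-0.05,0.27,0.02,0,0],
  [0,-0.45,-0.05,0.27,0.02,0,0],
  [0,-0.46,-0.06,0.26,0.02,0,0],
  [0,0,0,0,0,0,0],
  [0.7,0,0,0,0,0,0],
  [0.7,0,0,0,0,0,0],
  [0.7,0,0,0,0,0,0],
  [0.7,0,0,0,0,0,0],
  [0.7,0,0,0,0,0,0],
])

```text
time_s: 18.75
position: [0.4827, 0.2527, 0.0582]
tcp_rot: [-0.251, 0.747, 0.433, 0.437]
wrist_force: [-3.5, -3.4, 7.5]
gripper_width: 0.0481
finger_force: 40.7
```

```bash
python3 - <<'E'
from lev import *
p,R,o=log();print((p+R.apply([0,0,.054])).round(4))
s=o['qpos'];P,Q=p,R;a=(p,R)
for w,RR,n in((p+[0,0,.06],R,3),(np.array([.40,.21,.40]),Rh(25,40),12),(np.array([.42,.02,.46]),Rh(15,20),7),(np.array([.40,-.14,.32]),Rh(40,30),7),(np.array([.445,-.135,.145]),Rh(60,40),8)):
    s=check(P,Q,w,RR,n,s);P,Q=w,RR;a=rows(*a,w,RR,.7,n=n)
E
```

```text
[0.4827 0.2527 0.0582] z [ 0.437  0.753 -0.492] y [ 0.866 -0.5    0.004] q [ 0.021  0.455  2.244  1.831  0.878 -1.08 ] t 18.75 F [-3.5 -3.4  7.5] w 0.0481 ff 40.71078553679399
[0.5062 0.2933 0.0316]
ok margin 0.275 maxstep 0.06 [ 0.021  0.281  2.275  1.711  0.85  -0.896]
3 [ [0.7,0.44,0.0,-0.25,0.0,0.0,0.0],
[0.7,0.43,0.0,-0.24,0.0,0.0,0.0],
[0.7,0.44,0.01,-0.25,0.0,0.0,0.0] ] end [0.4828 0.2526 0.1184] 0.0
ok margin 0.314 maxstep 0.22 [ 0.227 -0.466  2.088  0.213  1.134  1.047]
12 [ [0.7,0.43,-0.1,-0.43,-0.14,-0.37,0.16],
[0.7,0.41,-0.1,-0.45,-0.14,-0.37,0.16],
[0.7,0.38,-0.1,-0.48,-0.14,-0.37,0.16],
[0.7,0.35,-0.1,-0.5,-0.14,-0.37,0.16],
[0.7,0.32,-0.1,-0.52,-0.14,-0.36,0.16],
[0.7,0.29,-0.1,-0.53,-0.14,-0.36,0.16],
[0.7,0.27,-0.09,-0.55,-0.14,-0.37,0.16],
[0.7,0.23,-0.09,-0.57,-0.15,-0.36,0.15],
[0.7,0.2,-0.08,-0.58,-0.14,-0.37,0.16],
[0.7,0.17,-0.07,-0.59,-0.15,-0.36,0.15],
[0.7,0.15,-0.06,-0.6,-0.14,-0.37,0.16],
[0.7,0.11,-0.06,-0.6,-0.15,-0.36,0.15] ] end [0.4001 0.21   0.4   ] 0.001
ok margin 0.314 maxstep 0.06 [-0.195 -0.466  1.956  0.136  1.427  1.022]
7 [ [0.7,-0.26,0.57,-0
[... 394 characters left out ...]
0.42,0.08,0.45,-0.16],
[0.7,-0.42,0.51,0.38,0.08,0.44,-0.16],
[0.7,-0.45,0.5,0.35,0.08,0.45,-0.16],
[0.7,-0.49,0.5,0.32,0.08,0.44,-0.16],
[0.7,-0.52,0.49,0.28,0.09,0.45,-0.16],
[0.7,-0.54,0.48,0.24,0.08,0.44,-0.16],
[0.7,-0.57,0.47,0.2,0.09,0.45,-0.16] ] end [ 0.3998 -0.1401  0.3199] 0.0
ok margin 0.275 maxstep 0.1 [-0.916  0.207  2.275  1.2    1.189 -0.85 ]
8 [ [0.7,-0.25,0.06,0.5,0.12,0.31,-0.1],
[0.7,-0.27,0.06,0.49,0.12,0.31,-0.1],
[0.7,-0.3,0.07,0.48,0.12,0.31,-0.1],
[0.7,-0.32,0.07,0.46,0.12,0.31,-0.1],
[0.7,-0.34,0.07,0.45,0.12,0.31,-0.1],
[0.7,-0.36,0.07,0.43,0.12,0.31,-0.1],
[0.7,-0.37,0.08,0.41,0.12,0.32,-0.1],
[0.7,-0.4,0.08,0.4,0.12,0.31,-0.11] ] end [ 0.4452 -0.1351  0.1448] 0.0
```

drive_tool([
  [0.7,0.2,0,-0.11,0,0,0],
  [0.7,0.44,0,-0.25,0,0,0],
  [0.7,0.44,0,-0.25,0,0,0],
  [0.7,0.23,0,-0.13,0,0,0],
])

```text
time_s: 19.15
position: [0.4818, 0.2528, 0.1177]
tcp_rot: [-0.249, 0.749, 0.434, 0.435]
wrist_force: [-0.2, 0.0, -2.0]
gripper_width: 0.0482
finger_force: 41.7
```

drive_tool([
  [0.7,0.43,-0.1,-0.43,-0.14,-0.37,0.16],
  [0.7,0.41,-0.1,-0.45,-0.14,-0.37,0.16],
  [0.7,0.38,-0.1,-0.48,-0.14,-0.37,0.16],
  [0.7,0.35,-0.1,-0.5,-0.14,-0.37,0.16],
  [0.7,0.32,-0.1,-0.52,-0.14,-0.36,0.16],
  [0.7,0.29,-0.1,-0.53,-0.14,-0.36,0.16],
  [0.7,0.27,-0.09,-0.55,-0.14,-0.37,0.16],
  [0.7,0.23,-0.09,-0.57,-0.15,-0.36,0.15],
  [0.7,0.2,-0.08,-0.58,-0.14,-0.37,0.16],
  [0.7,0.17,-0.07,-0.59,-0.15,-0.36,0.15],
  [0.7,0.15,-0.06,-0.6,-0.14,-0.37,0.16],
  [0.7,0.11,-0.06,-0.6,-0.15,-0.36,0.15],
])

```text
time_s: 20.35
position: [0.3986, 0.2105, 0.3988]
tcp_rot: [-0.072, 0.918, 0.333, 0.2]
wrist_force: [0.1, 0.4, -0.7]
gripper_width: 0.0481
finger_force: 41.9
```

drive_tool([
  [0.7,-0.26,0.57,-0.36,-0.12,-0.18,0.34],
  [0.7,-0.24,0.58,-0.34,-0.12,-0.18,0.34],
  [0.7,-0.22,0.6,-0.32,-0.12,-0.18,0.34],
  [0.7,-0.19,0.61,-0.31,-0.12,-0.18,0.33],
  [0.7,-0.17,0.63,-0.29,-0.12,-0.17,0.34],
  [0.7,-0.15,0.64,-0.28,-0.13,-0.17,0.33],
  [0.7,-0.13,0.65,-0.27,-0.12,-0.18,0.34],
])

```text
time_s: 21.05
position: [0.4191, 0.0203, 0.4587]
tcp_rot: [-0.021, 0.977, 0.171, 0.125]
wrist_force: [1.0, -0.8, -1.3]
gripper_width: 0.0484
finger_force: 42.0
```

drive_tool([
  [0.7,-0.38,0.51,0.42,0.08,0.45,-0.16],
  [0.7,-0.42,0.51,0.38,0.08,0.44,-0.16],
  [0.7,-0.45,0.5,0.35,0.08,0.45,-0.16],
  [0.7,-0.49,0.5,0.32,0.08,0.44,-0.16],
  [0.7,-0.52,0.49,0.28,0.09,0.45,-0.16],
  [0.7,-0.54,0.48,0.24,0.08,0.44,-0.16],
  [0.7,-0.57,0.47,0.2,0.09,0.45,-0.16],
  [0.7,0,0,0,0,0,0],
])

```text
time_s: 21.85
position: [0.3966, -0.1405, 0.3146]
tcp_rot: [-0.089, 0.91, 0.24, 0.326]
wrist_force: [-0.3, 0.3, -1.7]
gripper_width: 0.0478
finger_force: 42.1
```

```bash
python3 - <<'E'
from lev import *
p,R,o=log()
Rg=Rh(60.5,40);w=np.array([.445,-.135,.15])
check(p,R,w,Rg,8,o['qpos']);rows(p,R,w,Rg,.7,n=8)
E
```

```text
[ 0.3966 -0.1405  0.3146] z [ 0.55   0.319 -0.772] y [ 0.495 -0.869 -0.006] q [-0.878 -0.407  2.268  0.724  1.243 -0.051] t 21.85 F [-0.3  0.3 -1.7] w 0.0478 ff 42.062867333879694
ok margin 0.274 maxstep 0.1 [-0.918  0.198  2.276  1.202  1.2   -0.845]
8 [ [0.7,-0.22,0.06,0.49,0.12,0.33,-0.11],
[0.7,-0.24,0.07,0.47,0.12,0.33,-0.11],
[0.7,-0.26,0.07,0.46,0.12,0.33,-0.11],
[0.7,-0.29,0.08,0.45,0.12,0.33,-0.11],
[0.7,-0.31,0.08,0.43,0.12,0.32,-0.11],
[0.7,-0.33,0.08,0.42,0.12,0.33,-0.11],
[0.7,-0.35,0.08,0.4,0.12,0.32,-0.11],
[0.7,-0.36,0.08,0.38,0.13,0.33,-0.1] ] end [ 0.4451 -0.135   0.15  ] 0.001
```

drive_tool([
  [0.7,-0.22,0.06,0.49,0.12,0.33,-0.11],
  [0.7,-0.24,0.07,0.47,0.12,0.33,-0.11],
  [0.7,-0.26,0.07,0.46,0.12,0.33,-0.11],
  [0.7,-0.29,0.08,0.45,0.12,0.33,-0.11],
  [0.7,-0.31,0.08,0.43,0.12,0.32,-0.11],
  [0.7,-0.33,0.08,0.42,0.12,0.33,-0.11],
  [0.7,-0.35,0.08,0.4,0.12,0.32,-0.11],
  [0.7,-0.36,0.08,0.38,0.13,0.33,-0.1],
  [0.7,0,0,0,0,0,0],
  [0.7,0,0,0,0,0,0],
])

```text
time_s: 22.85
position: [0.449, -0.1335, 0.1552]
tcp_rot: [-0.172, 0.81, 0.3, 0.474]
wrist_force: [1.2, 0.2, -0.6]
gripper_width: 0.0483
finger_force: 42.1
```

```bash
python3 - <<'E'
from lev import *
from h import *
p,R,o=log();g=p+R.apply([0,0,.054]);print('g',g.round(4))
c=shot('wrist','w6.png');W=cloud(c);x,y,z=W[...,0],W[...,1],W[...,2]
t=(np.hypot(x-g[0],y-g[1])<.03)&(z>g[2]+.025)&(z<g[2]+.037)
A=np.c_[W[t][:,:2]-g[:2],np.ones(t.sum())];print('top',t.sum(),cv2.minEnclosingCircle((W[t][:,:2]*1000).astype(np.float32)),np.median(z[t]),np.linalg.lstsq(A,W[t][:,2],rcond=None)[0])
G=c['pixels'].astype(int);gr=(G[...,1]>G[...,2]*1.25)&(np.hypot(x-.543,y+.05)<.05);t=gr&(abs(z-.076)<.004)
print('tubetop',t.sum(),cv2.minEnclosingCircle((W[t][:,:2]*1000).astype(np.float32)) if t.sum() else 0)
E
```

```text
[ 0.449  -0.1335  0.1552] z [ 0.665  0.563 -0.491] y [ 0.649 -0.761  0.006] q [-0.908  0.19   2.27   1.202  1.204 -0.837] t 22.85 F [ 1.2  0.2 -0.6] w 0.0483 ff 42.103660048451275
g [ 0.4849 -0.1031  0.1287]
top 7569 ((483.1789245605469, -104.19678497314453), 17.20574951171875) 0.15933227619194257 [0.03510186 0.02896395 0.15932262]
tubetop 785 ((543.7275390625, -49.38274002075195), 22.648548126220703)
```

View pics/w6.png

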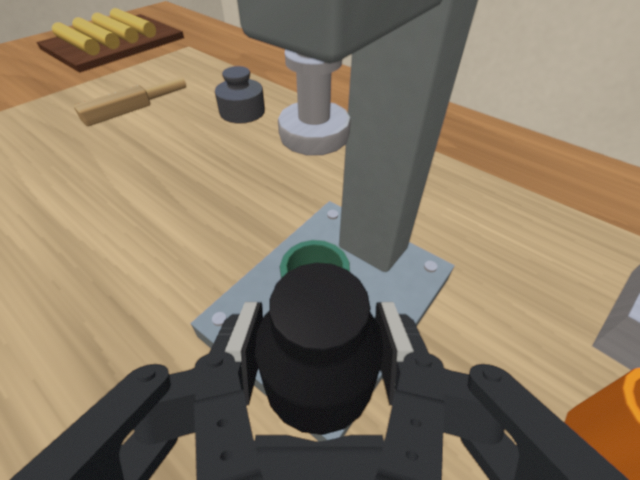

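The mouthpiece is held at (320,350) but leans about 2.6° back. I'll correct the tilt while moving over the tube, whose rim shows at (315,262).

```bash
python3 - <<'E'
from lev import *
p,R,o=log()
Rg=Rh(57.8,40);w=grasp((.5438,-.0495,.1145),Rg)
check(p,R,w,Rg,5,o['qpos']);rows(p,R,w,Rg,.7,n=5)
E
```

```text
[ 0.4493 -0.134   0.1562] z [ 0.666  0.562 -0.49 ] y [ 0.648 -0.761  0.009] q [-0.908  0.188  2.27   1.203  1.204 -0.837] t 22.9 F [-0.4  0.4 -1.4] w 0.0483 ff 42.101972257951275
ok margin 0.319 maxstep 0.04 [-0.69   0.225  2.231  1.314  1.036 -0.762]
5 [ [0.7,0.14,-0.02,0.38,-0.0,-0.07,0.02],
[0.7,0.15,-0.02,0.38,-0.0,-0.07,0.01],
[0.7,0.15,-0.02,0.38,-0.0,-0.07,0.02],
[0.7,0.15,-0.02,0.38,-0.01,-0.07,0.02],
[0.7,0.16,-0.01,0.39,-0.0,-0.07,0.01] ] end [ 0.5089 -0.0789  0.1432] 0.001
```

drive_tool([
  [0.7,0.14,-0.02,0.38,0,-0.07,0.02],
  [0.7,0.15,-0.02,0.38,0,-0.07,0.01],
  [0.7,0.15,-0.02,0.38,0,-0.07,0.02],
  [0.7,0.15,-0.02,0.38,-0.01,-0.07,0.02],
  [0.7,0.16,-0.01,0.39,0,-0.07,0.01],
  [0.7,0,0,0,0,0,0],
  [0.7,0,0,0,0,0,0],
])

```text
time_s: 23.6
position: [0.509, -0.079, 0.144]
tcp_rot: [-0.165, 0.822, 0.3, 0.455]
wrist_force: [0.0, 0.0, -1.4]
gripper_width: 0.0481
finger_force: 42.1
```

```bash
cat > mt.py <<'E'
from lev import *
from h import *
def mouth():
    p,R,o=log();g=p+R.apply([0,0,.054]);print('g',g.round(4))
    c=shot('wrist');W=cloud(c);x,y,z=W[...,0],W[...,1],W[...,2]
    t=(np.hypot(x-g[0],y-g[1])<.025)&(z>g[2]+.025)&(z<g[2]+.037)
    A=np.c_[W[t][:,:2]-g[:2],np.ones(t.sum())];print('top',t.sum(),cv2.minEnclosingCircle((W[t][:,:2]*1000).astype(np.float32)),np.median(z[t]),np.linalg.lstsq(A,W[t][:,2],rcond=None)[0])
    return p,R,W,c
if __name__=='__main__':
    p,R,W,c=mouth()
    x,y,z=W[...,0],W[...,1],W[...,2]
    m=(abs(z-.022)<.003)&(np.hypot(x-.56,y+.05)<.14);print('base',m.sum(),cv2.minAreaRect((W[m][:,:2]*1000).astype(np.float32)))
    for n in('top','side'):
        c=shot(n,n+'9.png');V=cloud(c);G=c['pixels'].astype(int)
        x,y,z=V[...,0],V[...,1],V[...,2];gr=(G[...,1]>G[...,2]*1.25)&(np.hypot(x-.544,y+.05)<.05)&(z>.02)&(z<.08)
        bk=(G.sum(-1)<90)&(np.hypot(x-.544,y+.05)<.035)&(z>.08)&(z<.16)
        for q in(gr,bk):
            if q.sum()>10:print(n,q.sum(),np.percentile(V[q],[2,50,98],axis=0).round(4).tolist())
E
python3 mt.py
```

```text
[ 0.509 -0.079  0.144] z [ 0.649  0.544 -0.531] y [ 0.644 -0.765  0.002] q [-0.69   0.224  2.231  1.315  1.037 -0.764] t 23.6 F [ 0.   0.  -1.4] w 0.0481 ff 42.11571502033621
g [ 0.5441 -0.0496  0.1154]
top 4829 ((543.29248046875, -50.264076232910156), 16.92915153503418) 0.1461426082072617 [0.05340827 0.04660575 0.14639872]
base 5467 ((560.49560546875, -61.670806884765625), (73.35066223144531, 204.83255004882812), 60.56914138793945)
side 443 [[0.5224, -0.0644, 0.0218], [0.5441, -0.0312, 0.0515], [0.5654, -0.0245, 0.0778]]
side 373 [[0.5249, -0.0485, 0.0867], [0.5469, -0.0332, 0.1237], [0.5643, -0.0254, 0.147]]
```

```bash
cat > mt2.py <<'E'
from mt import *
def top():
    p,R,o=log();g=p+R.apply([0,0,.054]);c=shot('wrist');W=cloud(c)
    P=W[(np.hypot(W[...,0]-g[0],W[...,1]-g[1])<.03)&(W[...,2]>g[2]+.02)&(W[...,2]<g[2]+.04)]
    rng=np.random.default_rng(1);best=None
    for _ in range(400):
        a=P[rng.choice(len(P),3,False)];n=np.cross(a[1]-a[0],a[2]-a[0]);n/=np.linalg.norm(n)+1e-12;n*=np.sign(n[2])
        if n[2]<.95: continue
        k=abs((P-a[0])@n)<.0007
        if best is None or k.sum()>best.sum(): best=k
    Q=P[best];mu=Q.mean(0);n=np.linalg.svd(Q-mu,full_matrices=False)[2][2];n*=np.sign(n[2])
    (cx,cy),r=cv2.minEnclosingCircle((Q[:,:2]*1000).astype(np.float32))
    print('g',g.round(4),'n',n.round(4),'inl',len(Q),len(P),'cen',round(cx,1),round(cy,1),round(r,1),'z',np.median(Q[:,2]).round(4))
if __name__=='__main__': top()
E
python3 mt2.py
python3 - <<'E'
import sys;sys.path.insert(0,'.')
E
```

```text
[ 0.5085 -0.0795  0.143 ] z [ 0.649  0.544 -0.532] y [ 0.642 -0.767  0.   ] q [-0.692  0.226  2.231  1.316  1.037 -0.764] t 23.75 F [-1.2 -0.1 -1.5] w 0.0483 ff 42.11578221176751
g [ 0.5436 -0.0502  0.1143] n [0.0382 0.0257 0.9989] inl 3518 6041 cen 542.8 -50.7 16.8 z 0.1451
```

```bash
python3 - <<'E'
from lev import *
p,R,o=log()
Rg=Rh(60.4,40);w=grasp((.5451,-.0485,.1135),Rg)
check(p,R,w,Rg,3,o['qpos']);rows(p,R,w,Rg,.7,n=3)
E
```

```text
[ 0.5084 -0.0796  0.1427] z [ 0.649  0.544 -0.532] y [ 0.642 -0.767 -0.   ] q [-0.692  0.227  2.231  1.316  1.037 -0.764] t 23.8 F [ 0.2  0.6 -1.9] w 0.0481 ff 42.11597608518787
ok margin 0.318 maxstep 0.02 [-0.702  0.254  2.232  1.359  1.068 -0.816]
3 [ [0.7,-0.01,-0.0,0.02,0.0,0.11,-0.0],
[0.7,-0.01,-0.0,0.02,0.0,0.1,-0.0],
[0.7,-0.02,-0.01,0.02,0.0,0.11,-0.01] ] end [ 0.5091 -0.0785  0.1401] 0.001
```

drive_tool([
  [0.7,-0.01,0,0.02,0,0.11,0],
  [0.7,-0.01,0,0.02,0,0.1,0],
  [0.7,-0.02,-0.01,0.02,0,0.11,0],
  [0.7,0,0,0,0,0,0],
  [0.7,0,0,0,0,0,0],
])

```text
time_s: 24.3
position: [0.509, -0.0779, 0.1391]
tcp_rot: [-0.173, 0.812, 0.295, 0.473]
wrist_force: [-0.1, -0.2, -1.6]
gripper_width: 0.0482
finger_force: 42.1
```

```bash
python3 mt2.py; python3 mt2.py
```

```text
[ 0.509  -0.0779  0.1391] z [ 0.666  0.56  -0.494] y [ 0.642 -0.766 -0.003] q [-0.701  0.257  2.233  1.361  1.068 -0.817] t 24.3 F [-0.1 -0.2 -1.6] w 0.0482 ff 42.12198746739887
g [ 0.545  -0.0477  0.1124] n [-0.0064 -0.0126  0.9999] inl 3830 6239 cen 543.1 -49.2 16.7 z 0.1429
[ 0.5091 -0.0779  0.1393] z [ 0.666  0.56  -0.493] y [ 0.643 -0.766 -0.002] q [-0.701  0.256  2.233  1.361  1.068 -0.817] t 24.35 F [ 0.1 -0.3 -1.1] w 0.0482 ff 42.122227567015216
g [ 0.5451 -0.0477  0.1126] n [ 0.007 -0.005  1.   ] inl 3805 6175 cen 543.5 -49.0 16.9 z 0.1432
```

drive_tool([
  [0.7,-0.038,0,0.021,0,0,0],
  [0.7,-0.038,0,0.021,0,0,0],
  [0.7,0,0,0,0,0,0],
])

```text
time_s: 24.7
position: [0.509, -0.0778, 0.1357]
tcp_rot: [-0.173, 0.812, 0.295, 0.473]
wrist_force: [-0.5, 0.8, -1.7]
gripper_width: 0.0481
finger_force: 42.1
```

drive_tool([
  [0.7,-0.018,0,0.01,0,0,0],
  [0.7,0,0,0,0,0,0],
])

```text
time_s: 24.9
position: [0.5091, -0.0778, 0.1351]
tcp_rot: [-0.173, 0.812, 0.295, 0.473]
wrist_force: [-0.4, -0.7, -0.5]
gripper_width: 0.0483
finger_force: 42.1
```

drive_tool([
  [0.7,-0.013,0,0.0075,0,0,0],
  [0.7,0,0,0,0,0,0],
])

```text
time_s: 25.1
position: [0.5091, -0.0779, 0.1345]
tcp_rot: [-0.173, 0.812, 0.295, 0.473]
wrist_force: [-0.2, 0.7, -0.9]
gripper_width: 0.0479
finger_force: 42.1
```

drive_tool([
  [0.7,-0.013,0,0.0075,0,0,0],
  [0.7,0,0,0,0,0,0],
])

```text
time_s: 25.3
position: [0.5093, -0.0779, 0.1343]
tcp_rot: [-0.173, 0.812, 0.295, 0.473]
wrist_force: [-1.0, 0.5, 0.4]
gripper_width: 0.0481
finger_force: 42.2
```

drive_tool([
  [0.7,-0.013,0,0.0075,0,0,0],
  [0.7,0,0,0,0,0,0],
])

```text
time_s: 25.5
position: [0.5096, -0.078, 0.1342]
tcp_rot: [-0.173, 0.812, 0.295, 0.474]
wrist_force: [-0.7, 0.0, 3.2]
gripper_width: 0.0487
finger_force: 42.4
```

```bash
python3 mt2.py
```

```text
[ 0.5096 -0.078   0.1342] z [ 0.667  0.56  -0.492] y [ 0.643 -0.766 -0.001] q [-0.701  0.271  2.231  1.37   1.067 -0.833] t 25.5 F [-0.7  0.   3.2] w 0.0487 ff 42.406699305865914
g [ 0.5456 -0.0477  0.1077] n [0.005  0.0037 1.    ] inl 4420 6976 cen 543.9 -48.9 16.9 z 0.1383
```

Contact is made, it is upright at z 0.138 and centred. Release and back off.

drive_tool([
  [0.5,0,0,0,0,0,0],
  [0.3,0,0,0,0,0,0],
  [0.2,0,0,0,0,0,0],
  [0.2,0,0,0,0,0,0],
  [0.2,0,0,-0.2,0,0,0],
  [0.2,0,0,-0.5,0,0,0],
  [0.2,0,0,-0.8,0,0,0],
  [0.2,0,0,-0.7,0,0,0],
  [0.2,0,0,0,0,0,0],
  [0.2,0,0,0,0,0,0],
])

```text
time_s: 26.55
position: [0.4504, -0.1278, 0.1771]
tcp_rot: [-0.172, 0.812, 0.295, 0.473]
wrist_force: [0.3, 0.3, 0.0]
gripper_width: 0.0684
finger_force: 0.0
```

```bash
python3 - <<'E'
from lev import *
from h import *
p,R,o=log()
c=shot('wrist','w7.png');W=cloud(c);x,y,z=W[...,0],W[...,1],W[...,2]
G=c['pixels'].astype(int)
n=np.hypot(x-.544,y+.05)<.03
t=n&(abs(z-.138)<.0015);print('mtop',t.sum(),cv2.minEnclosingCircle((W[t][:,:2]*1000).astype(np.float32)),np.linalg.lstsq(np.c_[W[t][:,:2],np.ones(t.sum())],W[t][:,2],rcond=None)[0])
from m import circ
s=n&(z>.08)&(z<.108);print('mside',s.sum(),circ(W[s]));s=n&(z>.028)&(z<.073);print('tside',s.sum(),circ(W[s]))
# path to lever-lowering pregrasp: from above, lean -11 at q=1
s=o['qpos'];P,Q=p,R;a=(p,R)
gR=hR(-11)
for w,RR,nn in((np.array([.40,-.14,.32]),Rh(40,30),7),(np.array([.44,-.03,.46]),Rh(5,10),8),(grasp(hp(1.),gR,.144),gR,6),(grasp(hp(1.),gR),gR,5)):
    s=check(P,Q,w,RR,nn,s);P,Q=w,RR;a=rows(*a,w,RR,0,n=nn)
E
```

```text
[ 0.4504 -0.1278  0.1771] z [ 0.667  0.558 -0.494] y [ 0.641 -0.767 -0.   ] q [-0.895  0.123  2.28   1.192  1.21  -0.768] t 26.55 F [0.3 0.3 0. ] w 0.0684 ff 0.0
mtop 2098 ((543.03955078125, -48.174041748046875), 17.42865753173828) [0.00719108 0.00493659 0.13465321]
mside 1791 (array([ 0.5438, -0.0482]), np.float64(0.0247))
tside 1775 (array([ 0.5434, -0.0495]), np.float64(0.0227))
ok margin 0.29 maxstep 0.11 [-0.874 -0.408  2.26   0.732  1.246 -0.055]
7 [ [0,0.36,-0.08,-0.4,-0.14,-0.36,0.11],
[0,0.34,-0.08,-0.41,-0.14,-0.36,0.11],
[0,0.32,-0.08,-0.43,-0.14,-0.37,0.11],
[0,0.29,-0.07,-0.45,-0.13,-0.36,0.12],
[0,0.27,-0.07,-0.47,-0.14,-0.37,0.11],
[0,0.25,-0.06,-0.48,-0.13,-0.36,0.12],
[0,0.21,-0.06,-0.5,-0.14,-0.37,0.11] ] end [ 0.3999 -0.1402  0.3199] 0.001
ok margin 0.457 maxstep 0.18 [-0.246 -0.323  1.846  0.036  1.54   1.15 ]
8 [ [0,0.5,-0.24,-0.16,-0.12,-0.54,0.29],
[0,0.47,-0.25,-0.2,-0.12,-0.54,0.29],
[0,0.45,-0.27,-0.23,-0.12,-0.54,0.29],
[0,0.42,-0.28,-0.27,-0.12,-0.54,0.3],
[0,0.38,-0.29,-0.31,-0.12,-0.54,0.29],
[0,0.35,-0.3,-0.34,-0.12,-0.54,0.3],
[0,0.3,-0.31,-0.37,-0.12,-0.54,0.29],
[0,0.27,-0.31,-0.39,-0.13,-0.55,0.3] ] end [ 0.4402 -0.0301  0.4601] 0.001
ok margin 0.685 maxstep 0.05 [-0.107 -0.095  1.704  0.19   1.562  1.413]
6 [ [0,0.36,-0.31,0.13,0.22,-0.09,0.16],
[0,0.35,-0.32,0.14,0.22,-0.09,0.16],
[0,0.35,-0.32,0.14,0.22,-0.09,0.16],
[0,0.34,-0.32,0.15,0.23,-0.09,0.16],
[0,0.34,-0.33,0.15,0.22,-0.09,0.17],
[0,0.33,-0.33,0.15,0.23,-0.08,0.16] ] end [0.5143 0.0592 0.4366] 0.0
ok margin 0.728 maxstep 0.03 [-0.074 -0.048  1.822  0.194  1.394  1.414]
5 [ [0,0.0,0.0,0.45,-0.0,-0.0,0.0],
[0,0.0,0.0,0.45,-0.0,-0.0,0.0],
[0,0.0,0.0,0.45,-0.0,-0.0,0.0],
[0,0.0,0.0,0.45,-0.0,-0.0,0.0],
[0,0.0,0.0,0.45,-0.0,-0.0,0.0] ] end [0.5135 0.0764 0.3482] 0.0
```

View pics/w7.png

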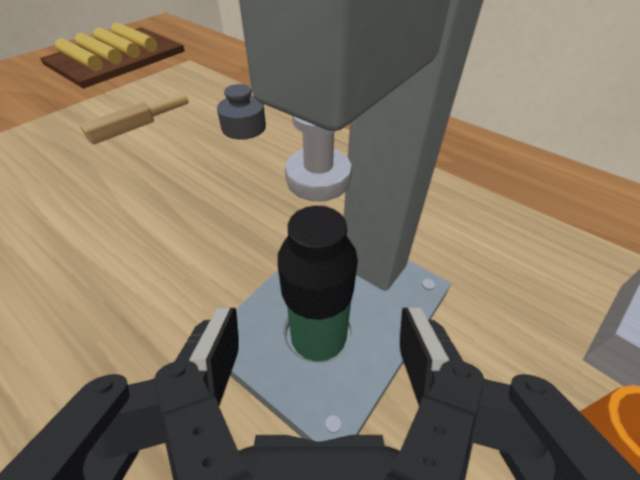

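The mouthpiece stands upright on the tube at (318,260), about 1.3 mm off centre. Next I'll lower the lever.

drive_tool([
  [0,0.36,-0.08,-0.4,-0.14,-0.36,0.11],
  [0,0.34,-0.08,-0.41,-0.14,-0.36,0.11],
  [0,0.32,-0.08,-0.43,-0.14,-0.37,0.11],
  [0,0.29,-0.07,-0.45,-0.13,-0.36,0.12],
  [0,0.27,-0.07,-0.47,-0.14,-0.37,0.11],
  [0,0.25,-0.06,-0.48,-0.13,-0.36,0.12],
  [0,0.21,-0.06,-0.5,-0.14,-0.37,0.11],
])

```text
time_s: 27.3
position: [0.3998, -0.1386, 0.3196]
tcp_rot: [-0.09, 0.908, 0.244, 0.329]
wrist_force: [1.3, 0.5, 0.3]
gripper_width: 0.0855
finger_force: 0.0
```

drive_tool([
  [0,0.5,-0.24,-0.16,-0.12,-0.54,0.29],
  [0,0.47,-0.25,-0.2,-0.12,-0.54,0.29],
  [0,0.45,-0.27,-0.23,-0.12,-0.54,0.29],
  [0,0.42,-0.28,-0.27,-0.12,-0.54,0.3],
  [0,0.38,-0.29,-0.31,-0.12,-0.54,0.29],
  [0,0.35,-0.3,-0.34,-0.12,-0.54,0.3],
  [0,0.3,-0.31,-0.37,-0.12,-0.54,0.29],
  [0,0.27,-0.31,-0.39,-0.13,-0.55,0.3],
])

```text
time_s: 28.1
position: [0.4403, -0.0279, 0.4597]
tcp_rot: [-0.004, 0.995, 0.088, 0.041]
wrist_force: [-0.1, -0.4, 0.5]
gripper_width: 0.0851
finger_force: 0.0
```

drive_tool([
  [0,0.36,-0.31,0.13,0.22,-0.09,0.16],
  [0,0.35,-0.32,0.14,0.22,-0.09,0.16],
  [0,0.35,-0.32,0.14,0.22,-0.09,0.16],
  [0,0.34,-0.32,0.15,0.23,-0.09,0.16],
  [0,0.34,-0.33,0.15,0.22,-0.09,0.17],
  [0,0.33,-0.33,0.15,0.23,-0.08,0.16],
  [0,0,0,0,0,0,0],
])

```text
time_s: 28.8
position: [0.5147, 0.0616, 0.4338]
tcp_rot: [-0.097, 0.995, 0.025, -0.005]
wrist_force: [-0.8, 0.3, -0.1]
gripper_width: 0.0858
finger_force: 0.0
```

```bash
python3 - <<'E'
from lev import *
p,R,o=log();gR=hR(-11)
a=rows(p,R,grasp(hp(1.)+[0.001,.001,.001],gR),gR,0,n=5)
s=check(p,R,a[0],a[1],4,o['qpos']);P,Q=a
for q in np.linspace(.9,-.03,11):
    RR=hR(-11+(1-q)*46);w=grasp(hp(q),RR);s=check(P,Q,w,RR,1,s);P,Q=w,RR;a=rows(*a,w,RR,1,n=1)
E
```

```text
[0.5147 0.0616 0.4338] z [-0.015  0.194 -0.981] y [ 0.049 -0.98  -0.194] q [-0.103 -0.09   1.705  0.192  1.562  1.412] t 28.8 F [-0.8  0.3 -0.1] w 0.0858 ff 0.0
5 [ [0,0.01,0.01,0.43,-0.0,0.01,0.01],
[0,0.0,0.0,0.43,-0.01,0.01,0.0],
[0,0.01,0.01,0.43,-0.0,0.01,0.01],
[0,0.0,0.0,0.43,-0.01,0.01,0.0],
[0,0.0,0.01,0.43,-0.0,0.0,0.01] ] end [0.5145 0.077  0.3491] 0.001
ok margin 0.731 maxstep 0.04 [-0.072 -0.047  1.819  0.194  1.396  1.416]
ok margin 0.722 maxstep 0.08 [-0.02  -0.04   1.828  0.114  1.362  1.481]
1 [ [1,-0.02,-0.16,0.32,-0.58,0.0,-0.0] ] end [0.5133 0.0857 0.3378] 0.0
ok margin 0.717 maxstep 0.08 [ 0.029 -0.028  1.833  0.038  1.337  1.545]
1 [ [1,-0.0,-0.17,0.27,-0.53,0.0,-0.0] ] end [0.5129 0.0937 0.3278] 0.001
ok margin 0.713 maxstep 0.08 [ 0.076 -0.011  1.837 -0.039  1.317  1.61 ]
1 [ [1,-0.0,-0.16,0.28,-0.54,0.0,-0.0] ] end [0.5126 0.1005 0.3169] 0.0
ok margin 0.709 maxstep 0.08 [ 0.12   0.009  1.841 -0.116  1.302  1.676]
1 [ [1,-0.0,-0.16,0.27,-0.53,0.0,-0.0] ] end [0.5123 0.1065 0.3058] 0.001
ok margin 0.706 maxstep 0.08 [ 0.162  0.033  1.844 -0.193  1.291  1.742]
1
[... 249 characters left out ...]
0.235  0.091  1.849 -0.345  1.284  1.872]
1 [ [1,-0.0,-0.14,0.28,-0.54,0.0,-0.0] ] end [0.5118 0.1175 0.2697] 0.001
ok margin 0.645 maxstep 0.07 [ 0.267  0.125  1.85  -0.418  1.287  1.935]
1 [ [1,-0.0,-0.14,0.28,-0.53,0.0,-0.0] ] end [0.5117 0.1191 0.2572] 0.001
ok margin 0.585 maxstep 0.07 [ 0.296  0.16   1.851 -0.489  1.295  1.995]
1 [ [1,-0.0,-0.13,0.28,-0.54,0.0,-0.0] ] end [0.5117 0.1194 0.2449] 0.001
ok margin 0.526 maxstep 0.07 [ 0.32   0.198  1.851 -0.559  1.306  2.054]
1 [ [1,-0.0,-0.13,0.28,-0.53,0.0,-0.0] ] end [0.5118 0.1187 0.2326] 0.0
ok margin 0.47 maxstep 0.07 [ 0.342  0.238  1.85  -0.626  1.32   2.11 ]
1 [ [1,-0.0,-0.12,0.29,-0.54,0.0,-0.0] ] end [0.5118 0.1166 0.2202] 0.001
```

drive_tool([
  [0,0.01,0.01,0.43,0,0.01,0.01],
  [0,0,0,0.43,-0.01,0.01,0],
  [0,0.01,0.01,0.43,0,0.01,0.01],
  [0,0,0,0.43,-0.01,0.01,0],
  [0,0,0.01,0.43,0,0,0.01],
  [0.7,0,0,0,0,0,0],
  [1,0,0,0,0,0,0],
  [1,0,0,0,0,0,0],
  [1,0,0,0,0,0,0],
  [1,0,0,0,0,0,0],
], grip_force=30)

```text
time_s: 29.8
position: [0.515, 0.0757, 0.3533]
tcp_rot: [-0.097, 0.995, 0.022, 0.001]
wrist_force: [-0.2, 4.0, 2.5]
gripper_width: 0.0185
finger_force: 30.7
```

drive_tool([
  [1,-0.02,-0.16,0.32,-0.58,0,0],
  [1,0,-0.17,0.27,-0.53,0,0],
  [1,0,-0.16,0.28,-0.54,0,0],
  [1,0,-0.16,0.27,-0.53,0,0],
])

```text
time_s: 30.2
position: [0.5134, 0.1071, 0.3112]
tcp_rot: [0.055, 0.998, 0.021, 0.006]
wrist_force: [-3.7, 7.6, 5.9]
gripper_width: 0.0192
finger_force: 31.7
```

drive_tool([
  [1,0,-0.15,0.28,-0.54,0,0],
  [1,0,-0.15,0.28,-0.53,0,0],
  [1,0,-0.14,0.28,-0.54,0,0],
  [1,0,-0.14,0.28,-0.53,0,0],
])

```text
time_s: 30.6
position: [0.5129, 0.1205, 0.2608]
tcp_rot: [0.202, 0.979, 0.021, 0.009]
wrist_force: [-2.6, 10.7, 2.2]
gripper_width: 0.0186
finger_force: 32.3
```

```bash
cat > q.py <<'E'
from lev import *
p,R,o=log();g=p+R.apply([0,0,.054])
d=Y.inv().apply(g-O)-[-.025,.032,.2375];q=np.arctan2(d[2],d[1])+.5;print('q',q,'r',np.hypot(d[1],d[2]))
a=(p,R)
for q in np.linspace(q,-.05,4)[1:]:
    RR=hR(-11+(1-q)*46);a=rows(*a,grasp(hp(q),RR),RR,1,n=1)
E
python3 q.py
```

```text
[0.5129 0.1205 0.2608] z [ 0.025 -0.395 -0.918] y [ 0.037 -0.917  0.396] q [ 0.269  0.12   1.847 -0.416  1.287  1.938] t 30.6 F [-2.6 10.7  2.2] w 0.0186 ff 32.32921689748764
q 0.28070400225446873 r 0.12079937972027165
1 [ [1,-0.04,-0.11,0.33,-0.48,-0.05,-0.04] ] end [0.5115 0.1193 0.2469] 0.001
1 [ [1,0.0,-0.15,0.34,-0.63,0.0,-0.0] ] end [0.5115 0.1184 0.2321] 0.0
1 [ [1,0.01,-0.14,0.33,-0.64,0.0,-0.0] ] end [0.512  0.1161 0.2179] 0.001
```

drive_tool([
  [1,0,-0.11,0.33,-0.48,0,0],
  [1,0,-0.15,0.34,-0.63,0,0],
  [1,0,-0.14,0.33,-0.64,0,0],
  [1,0,0,0,0,0,0],
])

```text
time_s: 31.0
position: [0.5151, 0.1181, 0.2212]
tcp_rot: [0.32, 0.947, 0.02, 0.013]
wrist_force: [-6.6, 17.5, 15.8]
gripper_width: 0.0187
finger_force: 39.9
```

```bash
python3 q.py
```

```text
[0.5151 0.1181 0.2212] z [ 0.038 -0.606 -0.794] y [ 0.03  -0.794  0.607] q [ 0.349  0.245  1.844 -0.645  1.323  2.127] t 31.0 F [-6.6 17.5 15.8] w 0.0187 ff 39.93752360343933
q -0.017287120227150177 r 0.11967367840604394
1 [ [1,-0.09,0.01,0.03,0.14,-0.07,-0.05] ] end [0.5116 0.1169 0.2205] 0.001
1 [ [1,0.0,-0.01,0.03,-0.07,-0.0,0.0] ] end [0.5116 0.1165 0.2193] 0.001
1 [ [1,0.0,-0.02,0.04,-0.06,-0.0,0.0] ] end [0.5116 0.1162 0.2175] 0.0
```

drive_tool([
  [0,0,0,0,0,0,0],
  [0,0,0,0,0,0,0],
  [0,0,0,0,0,0,0],
  [0,0,0,-0.4,0,0,0],
  [0,0,0,-0.9,0,0,0],
  [0,0,0,-0.9,0,0,0],
  [0,0,0,-0.9,0,0,0],
  [0,0,0,0,0,0,0],
  [0,0,0,0,0,0,0],
  [0,0,0,0,0,0,0],
])

```text
time_s: 32.0
position: [0.5084, 0.1872, 0.314]
tcp_rot: [0.323, 0.946, 0.02, 0.008]
wrist_force: [0.1, 0.1, -0.1]
gripper_width: 0.0855
finger_force: 0.0
```

```bash
python3 - <<'E'
from lev import *
from h import *
p,R,o=log()
c=shot('side','s8.png');W=cloud(c);x,y,z=W[...,0],W[...,1],W[...,2];G=c['pixels'].astype(int)
P=W[(x>.475)&(x<.575)&(y>.05)&(y<.115)&(z>.15)&(z<.24)];print('handle',len(P),np.percentile(P,[1,50,99],axis=0).round(4).tolist())
cv2.imwrite('pics/s8c.png',cv2.resize(c['pixels'][150:330,230:430],None,fx=3,fy=3))
E
```

```text
[0.5084 0.1872 0.314 ] z [ 0.027 -0.611 -0.791] y [ 0.032 -0.791  0.611] q [ 0.463  0.199  1.708 -0.593  1.543  2.104] t 32.0 F [ 0.1  0.1 -0.1] w 0.0855 ff 0.0
handle 395 [[0.5169, 0.0509, 0.1755], [0.5503, 0.0914, 0.1898], [0.5639, 0.0992, 0.2075]]
```

View pics/s8c.png

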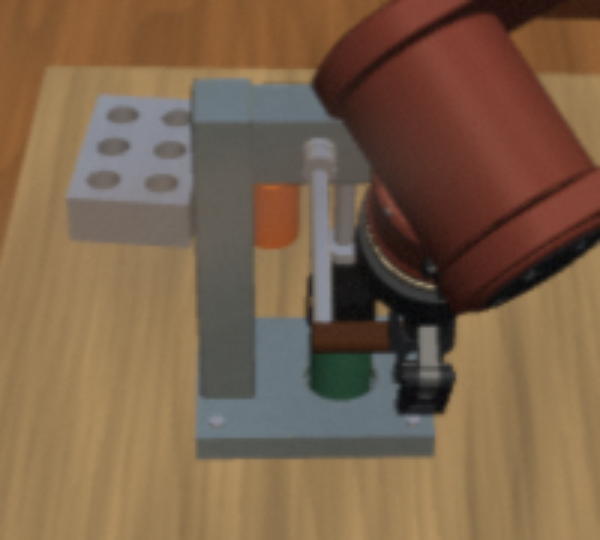

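The foot sits on the mouthpiece at (342,255) and the stack is upright. The handle's measured height puts the lever home (bar centre about z 0.18), and the robot is clear. I'm handing in the job.

```bash
python3 -c "
from rig import env
print(env.close_job())"
```

```text
the job is handed in; nothing more can be done
None
```

I handed the job in at about 32 s of the 72 s limit with every step carried out; the hand-in reported no verdict. The lever was raised fully, the tube stands in the pocket, the mouthpiece sits about 1.3 mm off centre on it, and the lever is back home with the foot resting on the stack. The foot's 2 N press was not measured directly. I never handled the weight or punch, but did not re-measure them at the end.

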